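# Wedge a specimen block tight in the clamping fixture

### The job

Clamp the amber specimen block for the microscope: stand the white wedge loosely in the slot between the block and the blue sloping wall, let go of it, then tap it down with the black tapper until the block is locked tight against the brass stop. Put the tapper back upright in its wooden holder, never strike the specimen block with it, and leave the bottles, jar and slide box where they stand.

Things in the scene. Friction and masses are not known exactly. Their poses are not given: they have to be found in the camera images.
- fixture: Fixed clamping fixture on a dark steel plate 12 mm thick (x -70 to 80, y +-45 mm); origin on its underside, +x from the blue sloping wall to the brass stop, z up. The block stands on the plate between aluminium rails (inner faces y +-24 mm, 28 mm high). The blue wall, 62 mm wide, 62 mm high, has its face to +x leaning back: x -5.5 mm at z 12 mm, x -18 mm at z 62 mm.
- slot (a point): Mouth of the wedge slot, level with the top of the blue wall, at fixture (-6, 0, 62) mm; axes as the fixture. When all is tight the wedge's origin is at fixture (-3, 0, 18) mm (up to 4 mm higher still counts), its top 93 mm above the fixture's underside and the lower edge of its red band about 4 mm above the blue wall.
- stop: Brass stop fixed on the fixture, 16 x 62 x 43 mm; origin at the foot of its clamping face (fixture x 45 mm, z 12 mm), which looks to -x of the fixture.
- block: Specimen block of amber resin, 44 x 44 x 45 mm high, about 150 g, loose in the fixture; origin at the centre of its underside (on the plate), axes as the fixture. At the start a gap of 2.5 to 5 mm parts it from the stop, so the slot is 13 to 16 mm wide at the block's top. Against the stop its origin is at fixture x 23 mm.
- wedge: White wedge, 36 mm wide (y), 75 mm high, 60 g, upright in its grey holder. Origin: centre of its 8 mm thick foot, z up. Straight face at x +4 mm (goes against the block: its +x must point along the fixture's +x); sloping face from x -4 mm at z 0 to x -16 mm at z 48 mm, same slope as the wall; above it a head 20 mm thick (x -16 to 4 mm), red band at its lower edge.
- wedge_grip (a point): Middle of the wedge's head, 62 mm above its foot: take it there across its 36 mm width (fingers close along the wedge's y). Axes as the wedge.
- wedge_top (a point): Centre of the wedge's flat top (20 x 36 mm), where the tapper strikes, 75 mm above its foot. Loose in the slot, the wedge stops with its foot 28 to 38 mm above the fixture's underside; tapping drives it 10 to 20 mm farther, first easily as the block slides, then stiffly; a firm blow or push of 10 to 20 N locks it and it stays by friction.
- wedge_holder: Fixed grey holder of the wedge, 70 x 64 x 30 mm; origin under the pocket; pocket floor 6 mm above the bench, pocket 24 mm deep and open upward, with play that lets the wedge lean up to 4 degrees toward its sloping side.
- tapper: Black plastic tapper, an upright round bar 118 mm high, 120 g, orange bands; striking end down: 30 mm diameter for the lowest 38 mm, then a 22 mm diameter shaft. Origin: centre of its flat striking face (underside), z up along the bar.
- tapper_grip (a point): Point on the tapper's axis in the shaft, 90 mm above the striking face: grasp here from any yaw.
- tapper_holder: Fixed wooden holder of the tapper, 66 x 66 x 30 mm; origin at the centre of its underside; round hole 37 mm wide in its middle, floor of the hole 6 mm above the bench.
- reagent: White reagent bottle with blue cap, 54 mm diameter, 145 mm high, standing beside the fixture; origin at its underside. Must not be disturbed.
- oil: Small amber oil bottle, 28 mm diameter, 78 mm high, near the tapper; origin at its underside. Must not be disturbed.
- jar: Clear specimen jar with red cap, 42 mm diameter, 55 mm high, near the wedge holder; origin at its underside. Must not be disturbed.
- slidebox: Green slide box, 55 x 90 x 26 mm high, on the bench between robot and fixture; origin at its underside. Must not be disturbed.
Things that resemble listed ones, but are neither listed nor needed, are in the scene too. Of the things that look like the fixture, the smallest one is meant.

How it is judged:
By the outcome, as a careful person would: the job done as asked, in the order asked, and still so for the second after the job is handed in, with the robot touching nothing.
It also fails if it takes over 69 s, if anything falls off the work surface, if the arm or the gripper's body presses on something with over 40 N, if the wrist force passes 120 N, or if a joint passes its speed limit or range.

### The arm

A 6-joint arm with a two-finger parallel gripper is mounted at the origin on the work surface. World frame = base frame: x ahead of the robot, y to its left, z up, the work surface at z = 0. Lengths are in mm, angles in rad, forces in N, time in s.
With the tool pointing down it reaches from about 325 to 775 mm from the base axis. Payload 5.5 kg.
Tool frame: the origin (TCP) lies on the centre line of the jaws, within the pads' length; the fingertips stand 14 mm ahead of it and the grasp point (between the pads) lies 5 mm behind it; x points along the fingers, y is the direction in which the jaws open and shut, and the axes are right-handed (so a half turn about x gives the same grasp; the last joint's range is limited). The gripper opens to 85 mm and grips with 20 to 120 N. Pads are 22 mm wide; open, the fingers measure 114 mm over their backs; the gripper's body (76 mm by 85 mm) begins 54 mm behind the grasp point. The pads swing forward as they close: fully open they stand 13 mm farther back than shut.
Start: joints at [-1.384, 0.091, 1.231, -0, 1.82, -0.057], TCP at [144.834, -582.271, 207.075] pointing down, gripper open.
Joint ranges: [-2.87, 2.87], [-0.86, 2.18], [0.17, 2.46], [-1.51, 4.65], [0.06, 2.69], [-2.65, 2.65]. Speed limits (rad/s): [2.57, 2.57, 3.01, 3.14, 3.14, 3.14].

### API

Orientations are given as [roll, pitch, yaw] about the fixed x, y, z axes, in that order (R = Rz(yaw) Ry(pitch) Rx(roll)).
In Python, from plant import env gives the robot as it stands. The module is installed in compiled form; this text tells all that it offers.
- The arm moves only by the tool move_arm, never from a script. Its argument "commands" is a list of rows, each a list of 4 numbers: the shift along the tool's x, y, z in mm, then the turn about the tool's x in units of 5 degrees (1.0 is 5 degrees). In form: [[x, y, z, turn], ...]. A call has 1 to 20 rows; each row shifts and turns the pose as measured when the row begins, along the tool's axes as they then stand; what a row does not reach is not made up. A row lasts 1/10 s, in which the tool goes at most 50 mm and 8.59 degrees, less where a joint would pass 70% of its speed; a pose out of reach is approached as far as the arm can. A call with a gripper value outside its range is refused whole. "hand" is the opening, from 0 (shut) to 1 (fully open), set as the call begins (left out, the last holds). The fingers move at their own pace and stop on an object; the grip force is fixed at half the most. Time passes only in rows, so rows that do not move let the fingers close. It gives the time, the measured TCP pose, the force and the opening at its end, in the units of the state.
- env.get_state(): the state, without advancing time (a new reading comes with each control period).
- env.read_camera(name): name is "scene" or "top" or "wrist"; returns a dict with "image" (400x640x3 uint8, blue, green, red), "K" (3x3 intrinsics, pixels), "R" (3x3) and "t" (3): a world point X has camera coordinates R X + t; the wrist camera has in their place "mount" (4x4, takes a point from camera to tool coordinates, whose origin is the TCP and whose axes are the tool frame's). Camera axes: x right, y down, z forward; pixel columns grow to the right and rows downward; lengths in mm; the calibration is good to about 2 mm. A picture is of the moment at which its call begins: read the wrist's pose just before it. There is no depth.
- env.sign_off(): hands the job in, once; it reports no verdict.
The state is a dict: "time": time; "joint_positions": joint angles; "qd": joint speeds; "effort": joint torques, N m; "eef_pos": TCP position; "tool_rot": TCP orientation; "wrist_force": force on the tool from outside, world axes, zero at the start; "torque": the same for the moment, N m; "opening": finger opening in mm.
Only numpy, scipy, OpenCV 4.12 (cv2) and the standard library are available. Lean on these libraries where they do the work, as an engineer would, in place of code of your own. Each camera call takes 0.05 s, during which the arm holds its last target. There are 200 camera calls.

## Working session

There is one attempt and no reset: what is moved stays moved. The work goes in short steps, Python scripts to look and compute and a tool call to move; the robot and the scene stay as the last step left them, time stands still between calls to the robot, and variables do not carry over. Pictures are saved under pics/ and viewed, about 8 in all and at most 12, crops included, and the job is handed in when it is done.

Besides the shell and the picture viewer there is one more tool, called by a JSON object that holds its "method" and its "body", one argument or row to a line. move_arm: Moves the arm, as the interface text tells. Its arguments: {"type":"object","properties":{"commands":{"type":"array","items":{"type":"array","items":{"type":"number"}}},"hand":{"type":"number"}},"required":["commands"]}

```bash
mkdir -p pics
cat > h.py <<'E'
import numpy as np, cv2
from plant import env
from scipy.spatial.transform import Rotation as Ro
def snap(n,f):
    s=env.get_state(); c=env.read_camera(n); cv2.imwrite('pics/'+f,c['image'])
    if n=='wrist':
        T=np.eye(4);T[:3,:3]=Ro.from_euler('xyz',s['tool_rot']).as_matrix();T[:3,3]=s['eef_pos']
        W=T@np.array(c['mount']); R=W[:3,:3].T; t=-R@W[:3,3]
    else: R,t=np.array(c['R']),np.array(c['t'])
    np.savez('pics/'+f[:-4]+'.npz',K=c['K'],R=R,t=t); return c['image']
def cam(f):
    d=np.load('pics/'+f+'.npz');return d['K'],d['R'],d['t'].ravel()
def ray(f,u,v,z):
    K,R,t=cam(f); C=-R.T@t; d=R.T@np.linalg.inv(K)@[u,v,1]; return C+d*(z-C[2])/d[2]
def proj(f,X):
    K,R,t=cam(f); p=K@(R@np.array(X,float)+t); return p[:2]/p[2]
E
python3 -c "
from h import *
s=env.get_state();print({k:np.round(v,3) for k,v in s.items()})
for n in ['scene','top']:
  snap(n,n+'0.png');K,R,t=cam(n+'0');print(n,K[0,0],(-R.T@t).round(),R.round(2))
"
```

```text
{'time': np.float64(0.0), 'joint_positions': array([-1.384,  0.092,  1.232, -0.   ,  1.82 , -0.057]), 'qd': array([ 0.   ,  0.001, -0.003,  0.   ,  0.   , -0.001]), 'effort': array([ 1.0000e-03, -4.5873e+01, -4.1802e+01,  0.0000e+00,  1.1000e-02,
       -0.0000e+00]), 'eef_pos': array([ 144.786, -581.934,  205.935]), 'tool_rot': array([-1.627,  1.569,  1.759]), 'wrist_force': array([0.363, 0.348, 0.602]), 'torque': array([ 0.02 , -0.045, -0.004]), 'opening': np.float64(85.663)}
scene 425.37982245000387 [1101. -295.  770.] [[ 0.5   0.86  0.  ]
 [ 0.65 -0.38 -0.66]
 [-0.57  0.33 -0.75]]
top 412.4903762294318 [ 408.    3. 1153.] [[-0.02 -1.   -0.01]
 [-0.99  0.02 -0.17]
 [ 0.17  0.01 -0.99]]
```

View pics/top0.png

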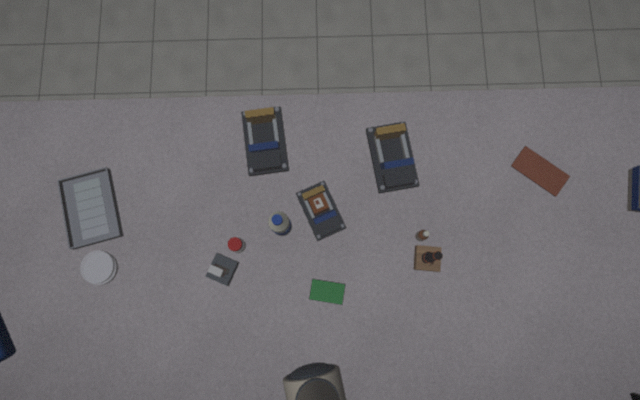

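View pics/scene0.png

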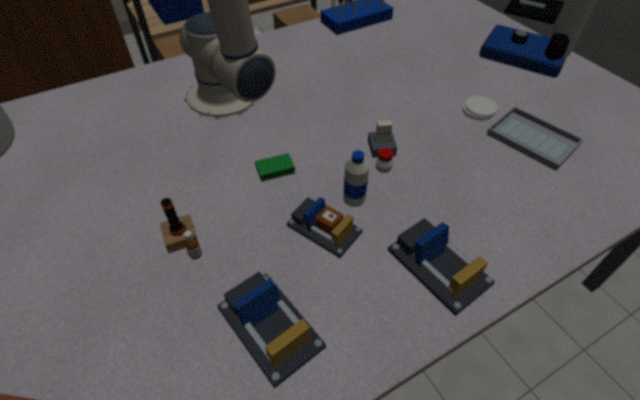

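```bash
python3 -c "
from h import *
for n,u,v,z in [('tapholder',428,259,30),('tappertop',437,256,124),('oil',424,236,78),('fix',321,210,12),('fixbluebackL',317,239,12),('fixbrR',342,231,12),('fixTL',299,193,12),('fixTR',326,184,12),('wholder',222,269,30),('wedgetop',215,272,81),('jar',235,243,55),('reag',277,219,145),('slide',327,291,26)]:
  print(n,ray('top0',u,v,z).round())
for n,u,v,z in [('tappertop',167,202,124),('wedgetop',383,127,81),('jar',385,154,55),('reag',358,157,145),('oil',190,235,78)]:
  print('scene',n,ray('scene0',u,v,z).round())
c=env.read_camera('wrist');print(np.array(c['mount']).round(3),c['K'])
s=env.get_state();print(Ro.from_euler('xyz',s['tool_rot']).as_matrix().round(3))
"
```

```text
tapholder [ 455. -281.   30.]
tappertop [ 458. -280.  124.]
oil [ 513. -262.   78.]
fix [598.   4.  12.]
fixbluebackL [517.  17.  12.]
fixbrR [538. -53.  12.]
fixTL [648.  66.  12.]
fixTR [672. -11.  12.]
wholder [439. 275.  30.]
wedgetop [430. 281.  81.]
jar [506. 236.  55.]
reag [556. 113. 145.]
slide [375.  -7.  26.]
scene tappertop [ 463. -278.  124.]
scene wedgetop [448. 271.  81.]
scene jar [511. 236.  55.]
scene reag [564. 113. 145.]
scene oil [ 527. -263.   78.]
[[ 1.00000e-03 -3.22000e-01  9.47000e-01 -1.65828e+02]
 [ 1.00000e+00  1.00000e-03 -1.00000e-03 -8.89000e-01]
 [-0.00000e+00  9.47000e-01  3.22000e-01 -8.28890e+01]
 [ 0.00000e+00  0.00000e+00  0.00000e+00  1.00000e+00]] [[292.61824302   0.         318.24216515]
 [  0.         292.61824302 199.50174434]
 [  0.           0.           1.        ]]
[[-0.     0.241 -0.97 ]
 [ 0.001 -0.97  -0.241]
 [-1.    -0.001 -0.   ]]
```

```bash
cat >> h.py <<'E'
def plan(x,y,z,yaw=None):
    "tool-frame delta to world target; yaw = world angle (deg) of tool y axis"
    s=env.get_state(); R=Ro.from_euler('xyz',s['tool_rot']).as_matrix()
    d=R.T@(np.array([x,y,z])-s['eef_pos']); a=np.degrees(np.arctan2(R[1,1],R[0,1]))
    print('t',s['time'].round(2),'pos',np.round(s['eef_pos'],1),'yaw',a.round(1),'open',np.round(s['opening'],1),'F',np.round(s['wrist_force'],1),'tilt',R[:2,0].round(3))
    print('delta',d.round(1),'norm',np.linalg.norm(d).round(1),end=' ')
    if yaw is not None:
        w=(yaw-a+90)%180-90; print('turn units',(-w/5).round(2),'| half-turn alt',((180-w)/5).round(1) if w>0 else ((-180-w)/5).round(1))
    print()
E
python3 -c "
from h import *
plan(620,10,230,108)"
```

```text
Traceback (most recent call last):
  File "h.py", line 21, in plan
    print('t',s['time'].round(2),'pos',np.round(s['eef_pos'],1),'yaw',a.round(1),'open',np.round(s['opening'],1),'F',np.round(s['wrist_force'],1),'tilt',R[:2,0].round(3))
              ^^^^^^^^^^^^^^^
AttributeError: 'float' object has no attribute 'round'
```

{"method": "move_arm", "body": {
  "commands": [
    [-2,-29,-38,0],
    [-2,-29,-38,0],
    [-2,-29,-38,0],
    [-2,-29,-38,0],
    [-2,-29,-38,0],
    [-2,-29,-38,0],
    [-2,-29,-38,0],
    [-2,-29,-38,0],
    [-2,-29,-38,0],
    [-2,-29,-38,0],
    [-2,-29,-38,0],
    [-2,-29,-38,0],
    [-2,-29,-38,0],
    [-2,-29,-38,0],
    [-2,-29,-38,0],
    [-2,-25,-33,0],
    [0,0,0,0]
  ]
}}

```text
time: 1.85
eef_pos: [634.9, 34.1, 230.9]
tool_rot: [-1.135, 1.558, 2.245]
wrist_force: [-1.1, 0.7, -1.2]
opening: 85.4
```

```bash
python3 -c "
from h import *
plan(620,10,230,108)
snap('wrist','w1.png')"
```

```text
Traceback (most recent call last):
  File "h.py", line 21, in plan
    print('t',s['time'].round(2),'pos',np.round(s['eef_pos'],1),'yaw',a.round(1),'open',np.round(s['opening'],1),'F',np.round(s['wrist_force'],1),'tilt',R[:2,0].round(3))
              ^^^^^^^^^^^^^^^
AttributeError: 'float' object has no attribute 'round'
```

```bash
sed -i "s/s\['time'\].round(2)/round(float(s['time']),2)/; s/a=np.degrees(/a=np.float64(180\/np.pi)*(/" h.py; python3 -c "
from h import *
plan(620,10,230,108)
snap('wrist','w1.png')"
```

```text
t 1.85 pos [634.9  34.1 230.9] yaw -76.3 open 85.4 F [-1.1  0.7 -1.2] tilt [-0.008  0.01 ]
delta [ 0.7 19.9 20.1] norm 28.3 turn units -0.87 | half-turn alt 35.1
```

View pics/w1.png

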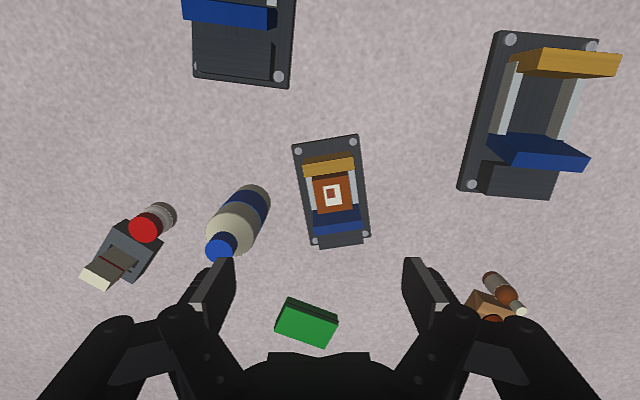

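{"method": "move_arm", "body": {
  "commands": [
    [8,-40,19,0],
    [8,-40,19,0],
    [8,-40,19,0],
    [8,-40,19,0],
    [8,-40,19,0],
    [8,-40,19,0],
    [8,-38,17,0],
    [0,0,0,0],
    [0,0,0,0]
  ]
}}

```text
time: 2.8
eef_pos: [432.9, 270.6, 174.2]
tool_rot: [-0.749, 1.56, 2.618]
wrist_force: [-0.2, -1.0, 0.5]
opening: 85.3
```

```bash
python3 -c "
from h import *
plan(440,278,170,108)
im=snap('wrist','w2.png')
w1=cv2.imread('pics/w1.png');cv2.imwrite('pics/w1c.png',cv2.resize(w1[120:260,270:390],None,fx=4,fy=4,interpolation=cv2.INTER_CUBIC))
for n,u,v in [('TL',292,144),('TR',357,134),('BR',370,238),('BL',311,248)]: print(n,ray('w1',u,v,12).round(1))
"
```

```text
t 2.8 pos [432.9 270.6 174.2] yaw -77.1 open 85.3 F [-0.2 -1.   0.5] tilt [-0.01   0.006]
delta [ 4.1 -5.6 -8.6] norm 11.0 turn units -1.02 | half-turn alt 35.0

TL [652.3  77.4  12. ]
TR [684.8  -1.3  12. ]
BR [546.7 -60.9  12. ]
BL [510.   18.5  12. ]
```

View pics/w2.png

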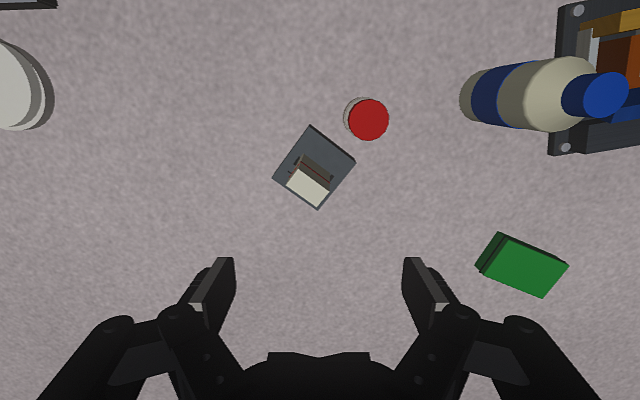

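```bash
python3 -c "
from h import *
im=cv2.imread('pics/w2.png');w1=cv2.imread('pics/w1.png');s=cv2.imread('pics/scene0.png')
r=lambda a,f:cv2.resize(a,None,fx=f,fy=f,interpolation=cv2.INTER_CUBIC)
A=r(im[115:215,265:365],4);B=r(w1[215:295,75:175],4);C=r(s[110:160,355:410],4)
o=np.zeros((560,800,3),np.uint8);o[:400,:400]=A;o[:320,400:]=B;o[325:525,420:640]=C
D=r(w1[125:255,285:375],1);cv2.imwrite('pics/z2.png',np.clip(o*1.6,0,255).astype(np.uint8))
for u,v in [(286,187),(299,167),(330,190),(318,209)]: print(ray('w2',u,v,81).round(1))
for u,v in [(309,124),(356,161),(318,210),(272,178)]: print('holder',ray('w2',u,v,30).round(1))
"
```

```text
[431.8 302.7  81. ]
[452.9 294.8  81. ]
[438.2 262.5  81. ]
[417.3 269.1  81. ]
holder [487.1 295.1  30. ]
holder [460.8 237.9  30. ]
holder [396.8 264.9  30. ]
holder [422.  322.3  30. ]
```

View pics/z2.png

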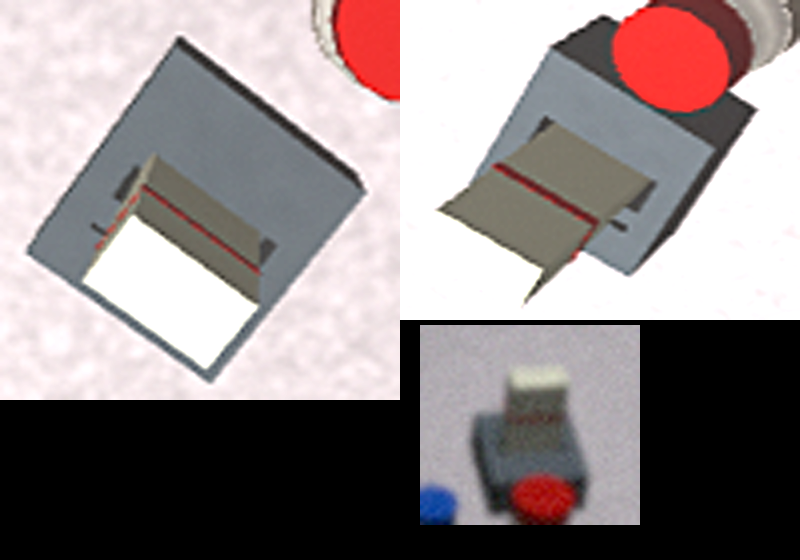

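```bash
python3 -c "
from h import *
print(np.round(env.get_state()['joint_positions'],3))
for u,v in [(285.7,185.5),(298,167.5),(329.7,191.2),(317,207.5)]: print(ray('w2',u,v,81).round(1))
plan(436,282,140,66.3)"
```

```text
[ 0.485 -0.149  1.524  0.01   1.772  1.833]
[433.1 303.2  81. ]
[452.3 295.6  81. ]
[437.  262.5  81. ]
[418.6 270.4  81. ]
t 2.85 pos [433.1 270.5 174.2] yaw -77.1 open 85.4 F [0.1 0.1 0. ] tilt [-0.01   0.006]
delta [ 34.2 -10.3  -5.7] norm 36.2 turn units 7.31 | half-turn alt -28.7
```

{"method": "move_arm", "body": {
  "commands": [
    [12,-10,-6,0],
    [7,0,0,1.46],
    [7,0,0,1.46],
    [7,0,0,1.46],
    [0,0,0,1.46],
    [0,0,0,1.46],
    [0,0,0,0],
    [0,0,0,0]
  ]
}}

```text
time: 3.65
eef_pos: [444.2, 276.5, 134.1]
tool_rot: [0.11, 1.559, 2.802]
wrist_force: [-0.0, -1.1, 0.3]
opening: 85.2
```

```bash
python3 -c "
from h import *
plan(436,282,63,66.3)
im=snap('wrist','w3.png')
cv2.imwrite('pics/z3.png',np.clip(cv2.resize(im[80:330,160:480],None,fx=2.5,fy=2.4)*1.5,0,255).astype(np.uint8))"
```

```text
t 3.65 pos [444.2 276.5 134.1] yaw -115.8 open 85.2 F [-0.  -1.1  0.3] tilt [-0.011  0.004]
delta [71.2 -1.5  8.9] norm 71.8 turn units -0.42 | half-turn alt 35.6
```

View pics/z3.png

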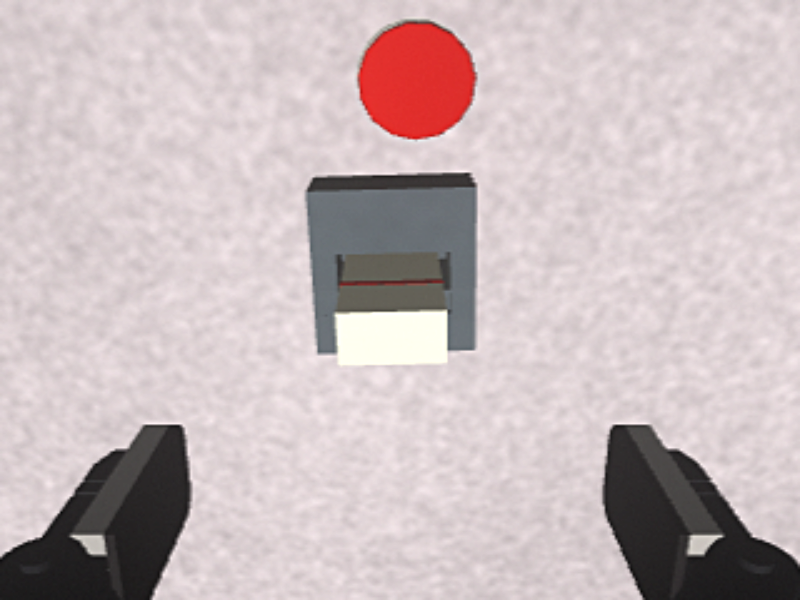

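```bash
python3 -c "
from h import *
P=np.array([ray('w3',u,v,81) for u,v in [(294,209.2),(338,208.3),(338.8,230.8),(295.2,232.1)]]);print(P.round(1),P.mean(0))
d=P[0]+P[3]-P[1]-P[2];a=np.degrees(np.arctan2(d[1],d[0]));print(a);c=P.mean(0)
plan(c[0]+1,c[1],110,a);plan(c[0]+1,c[1],63,a)"
```

```text
[[451.9 295.   81. ]
 [437.3 263.   81. ]
 [419.  270.6  81. ]
 [433.5 303.4  81. ]] [435.40413232 282.96609445  81.        ]
65.80070387882496
t 3.7 pos [444.1 276.4 134. ] yaw -115.8 open 85.3 F [-0.4 -0.   0.5] tilt [-0.011  0.004]
delta [24.1 -2.6  9.5] norm 26.1 turn units -0.32 | half-turn alt 35.7

t 3.7 pos [444.1 276.4 134. ] yaw -115.8 open 85.3 F [-0.4 -0.   0.5] tilt [-0.011  0.004]
delta [71.1 -2.6  9. ] norm 71.7 turn units -0.32 | half-turn alt 35.7
```

{"method": "move_arm", "body": {
  "commands": [
    [10,-2.6,9,-0.3],
    [0,0,0,0],
    [12,0,0,0],
    [15,0,0,0],
    [15,0,0,0],
    [12,0,0,0],
    [0,0,0,0],
    [0,0,0,0]
  ]
}}

```text
time: 4.5
eef_pos: [434.8, 282.9, 61.9]
tool_rot: [0.256, 1.556, 2.981]
wrist_force: [0.5, -0.3, 0.5]
opening: 85.2
```

```bash
python3 -c "
from h import *
plan(436.4,283,63,65.8)"
```

```text
t 4.5 pos [434.8 282.9  61.9] yaw -113.9 open 85.2 F [ 0.5 -0.3  0.5] tilt [-0.014  0.002]
delta [-1.1 -0.7 -1.4] norm 1.9 turn units 0.06 | half-turn alt -35.9
```

{"method": "move_arm", "body": {
  "commands": [
    [0,0,0,0],
    [0,0,0,0],
    [0,0,0,0],
    [0,0,0,0],
    [0,0,0,0],
    [0,0,0,0],
    [-5,0,0,0],
    [-15,0,0,0],
    [-25,0,0,0],
    [-40,0,0,0],
    [-40,0,0,0],
    [-20,0,0,0],
    [0,0,0,0]
  ],
  "hand": 0
}}

```text
time: 5.8
eef_pos: [437.2, 282.5, 220.6]
tool_rot: [-0.135, 1.561, 2.59]
wrist_force: [-0.3, -0.8, -0.3]
opening: -0.0
```

```bash
python3 -c "
from h import *
print(np.round(env.get_state()['joint_positions'],3))
plan(590,10,230,113)"
```

```text
[ 0.502 -0.115  1.412  0.009  1.85   2.492]
t 5.8 pos [437.2 282.5 220.6] yaw -113.9 open -0.0 F [-0.3 -0.8 -0.3] tilt [-0.009  0.005]
delta [ -12.2  187.3 -250. ] norm 312.6 turn units -9.38 | half-turn alt 26.6
```

```bash
python3 -c "
from h import *
im=snap('wrist','w4.png')"
```

```text
(no output)
```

View pics/w4.png

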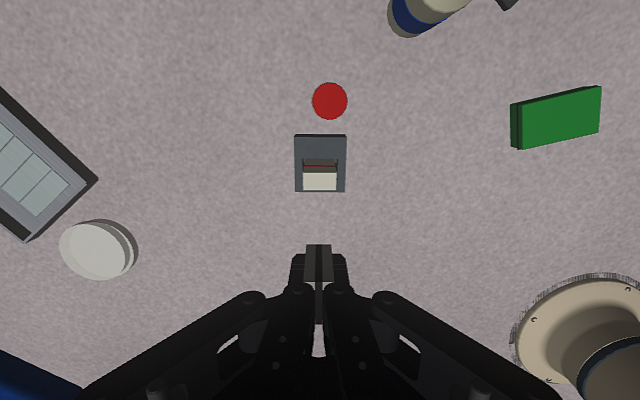

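```bash
python3 -c "
from h import *
plan(436,283,62,65.8);plan(436,283,27,65.8)"
```

```text
t 5.85 pos [436.9 282.4 219.1] yaw -113.9 open 0.1 F [0.8 0.4 1.1] tilt [-0.01   0.005]
delta [ 1.571e+02 -1.000e-01 -6.000e-01] norm 157.1 turn units 0.06 | half-turn alt -35.9

t 5.85 pos [436.9 282.4 219.1] yaw -113.9 open 0.1 F [0.8 0.4 1.1] tilt [-0.01   0.005]
delta [ 1.921e+02 -1.000e-01 -1.000e+00] norm 192.1 turn units 0.06 | half-turn alt -35.9
```

{"method": "move_arm", "body": {
  "commands": [
    [30,0,0,0],
    [40,0,0,0],
    [40,0,0,0],
    [30,0,0,0],
    [15,0,0,0],
    [0,0,0,0],
    [10,0,0,0],
    [10,0,0,0],
    [0,0,0,0]
  ],
  "hand": 1
}}

```text
time: 6.75
eef_pos: [430.9, 281.0, 30.0]
tool_rot: [0.389, 1.553, 3.114]
wrist_force: [0.1, 0.9, -0.9]
opening: 85.5
```

```bash
python3 -c "
from h import *
plan(436,283,27,65.8)
im=snap('wrist','w5.png')"
```

```text
t 6.75 pos [430.9 281.   30. ] yaw -113.9 open 85.5 F [ 0.1  0.9 -0.9] tilt [-0.018  0.   ]
delta [ 2.9 -4.  -3.9] norm 6.3 turn units 0.06 | half-turn alt -35.9
```

View pics/w5.png

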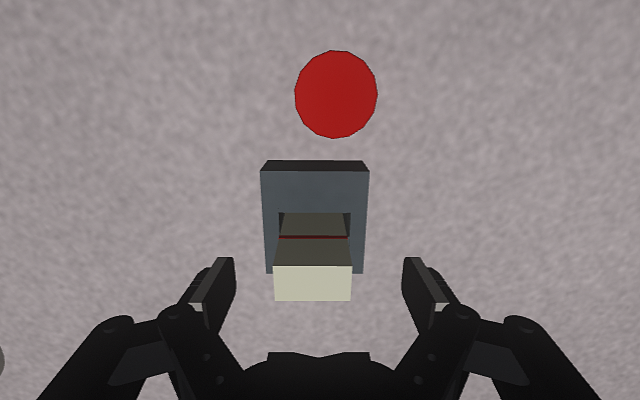

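{"method": "move_arm", "body": {
  "commands": [
    [2,-4,-1,0],
    [3,0,0,0],
    [0,0,0,0]
  ]
}}

```text
time: 7.1
eef_pos: [435.4, 285.5, 27.9]
tool_rot: [0.178, 1.558, 2.903]
wrist_force: [0.9, -0.6, -0.2]
opening: 85.1
```

{"method": "move_arm", "body": {
  "commands": [
    [0,0,0,0],
    [0,0,0,0],
    [0,0,0,0],
    [0,0,0,0],
    [0,0,0,0],
    [0,0,0,0]
  ],
  "hand": 0
}}

```text
time: 7.7
eef_pos: [436.1, 285.8, 29.2]
tool_rot: [0.066, 1.559, 2.791]
wrist_force: [0.0, -0.1, 0.2]
opening: 34.9
```

{"method": "move_arm", "body": {
  "commands": [
    [-10,0,0,0],
    [-20,0,0,0],
    [-40,0,0,0],
    [-40,0,0,0],
    [-40,0,0,0],
    [-30,0,0,0],
    [0,0,0,0],
    [0,0,0,-1.56],
    [0,0,0,-1.56],
    [0,0,0,-1.56],
    [0,0,0,-1.56],
    [0,0,0,-1.56],
    [0,0,0,-1.56],
    [0,0,0,0]
  ]
}}

```text
time: 9.1
eef_pos: [435.5, 283.8, 216.3]
tool_rot: [-0.541, 1.555, 3.032]
wrist_force: [-0.1, 0.1, -1.3]
opening: 35.4
```

```bash
python3 -c "
from h import *
plan(524,-23,190,112.8)"
```

```text
t 9.1 pos [435.5 283.8 216.3] yaw -65.3 open 35.4 F [-0.1  0.1 -1.3] tilt [-0.016  0.002]
delta [ 24.3 315.9  47.8] norm 320.4 turn units 0.39 | half-turn alt -35.6
```

{"method": "move_arm", "body": {
  "commands": [
    [0,38,6,0.38],
    [0,39,6,0],
    [0,39,6,0],
    [0,39,6,0],
    [0,39,6,0],
    [0,39,6,0],
    [8,39,6,0],
    [15,35,6,0],
    [0,0,0,0],
    [0,0,0,0]
  ]
}}

```text
time: 10.1
eef_pos: [507.0, -29.0, 185.2]
tool_rot: [-0.416, 1.548, 3.086]
wrist_force: [0.7, 0.6, -0.1]
opening: 35.0
```

```bash
python3 -c "
from h import *
plan(524,-23,190,112.8)
im=snap('wrist','w6.png')
cv2.imwrite('pics/z6.png',np.clip(im*1.5,0,255).astype(np.uint8))"
```

```text
t 10.1 pos [507.  -29.  185.2] yaw -69.3 open 35.0 F [ 0.7  0.6 -0.1] tilt [-0.023  0.001]
delta [ -5.2   0.3 -17.9] norm 18.7 turn units -0.43 | half-turn alt 35.6
```

View pics/z6.png

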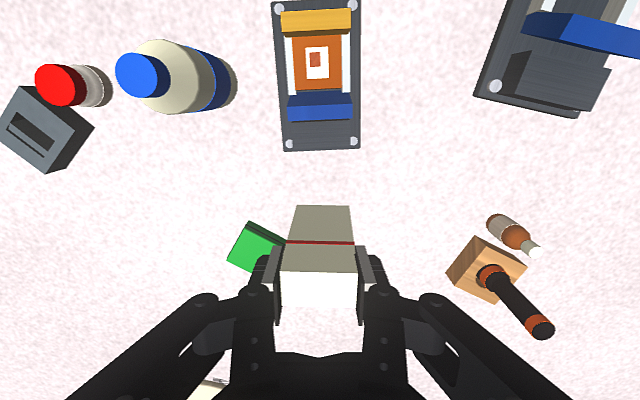

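```bash
python3 -c "
from h import *
im=cv2.imread('pics/w6.png').astype(int);hsv=cv2.cvtColor(im.astype(np.uint8),cv2.COLOR_BGR2HSV)
for v in range(0,160,2): print(v,im[v,300],im[v,334],end=' | ' if v%4 else '\n')
am=((hsv[...,0]<14)&(hsv[...,1]>150)&(hsv[...,2]>60)).astype(np.uint8); am[:, :280]=0;am[:,360:]=0;am[150:]=0
bl=((hsv[...,0]>100)&(hsv[...,0]<130)&(hsv[...,1]>140)).astype(np.uint8);bl[:,:270]=0;bl[:,370:]=0;bl[150:]=0
for m in (am,bl):
  c=max(cv2.findContours(m,0,2)[0],key=cv2.contourArea);print(cv2.minAreaRect(c),cv2.approxPolyDP(c,3,True).reshape(-1,2).tolist())
"
```

```text
0 [79 81 83] [57 55 53]
2 [62 59 56] [58 55 53] | 4 [60 56 54] [59 56 53]
6 [61 56 53] [59 56 54] | 8 [62 57 55] [37 49 56]
10 [42 59 70] [ 49 123 158] | 12 [ 48 122 159] [ 48 118 152]
14 [ 47 118 152] [ 47 118 153] | 16 [ 48 118 152] [ 48 122 155]
18 [ 49 122 157] [ 49 123 157] | 20 [ 50 124 159] [ 49 122 156]
22 [ 48 123 157] [ 49 121 156] | 24 [ 49 122 158] [ 50 123 157]
26 [ 48 122 157] [ 48 118 152] | 28 [ 48 118 151] [ 46 116 153]
30 [ 45 115 155] [25 47 62] | 32 [24 48 64] [25 49 66]
34 [27 50 66] [28 48 61] | 36 [29 54 77] [ 25  71 137]
38 [ 28  75 140] [ 29  71 134] | 40 [ 32  75 137] [ 31  72 134]
42 [ 32  75 138] [ 29  71 133] | 44 [ 31  74 138] [ 27  70 133]
46 [ 29  74 136] [ 30  72 134] | 48 [ 29  75 137] [ 29  72 134]
50 [ 29  73 136] [ 28  71 133] | 52 [ 30  75 137] [ 30  72 133]
54 [ 31  75 136] [ 30  72 134] | 56 [ 31  75 137] [ 29  70 133]
58 [ 31  74 137] [ 30  72 132] | 60 [ 31  73 136] [ 29  70 131]
62 [ 32  73 135] [ 29  69 132] | 64 [ 32  72 134] [ 29  69 133]
66 [ 29  71 134] [ 29  70 132] | 68 [ 32  73 135] [ 29  70 133]
70 [ 32  72 135] [ 29  69 132] | 72 [
[... 887 characters left out ...]
 132 [69 64 62] [67 62 60]
134 [67 63 61] [66 61 59] | 136 [66 61 59] [65 61 59]
138 [67 62 60] [67 63 61] | 140 [68 65 63] [69 65 62]
142 [69 65 61] [67 63 61] | 144 [69 65 62] [68 64 63]
146 [68 64 62] [68 63 62] | 148 [69 65 62] [63 59 55]
150 [58 52 48] [180 178 189] | 152 [179 176 186] [175 172 181]
154 [168 166 175] [164 163 172] | 156 [164 162 171] [159 156 165]
158 [162 160 169] [163 162 171] | ((317.0785827636719, 62.07107925415039), (53.18356704711914, 48.48942565917969), 87.1375961303711) [[340, 35], [292, 37], [295, 89], [341, 87]]
((319.16375732421875, 111.85786437988281), (14.884740829467773, 64.4599380493164), 87.20729064941406) [[351, 103], [287, 106], [288, 120], [351, 117]]
```

```bash
cat > fit.py <<'E'
from h import *
from scipy.optimize import least_squares
# (fixture x, y or None, z, u, v)
obs=[(-18,None,62,300,104.7),(-18,None,62,334,103.4),(-70,None,12,300,149.7),(-70,None,12,334,148.7),(45,None,55,300,30.7),(45,None,55,334,29.2),
(61,None,55,300,10.7),(61,None,55,334,9),(-18,31,62,287,106),(-18,-31,62,351.7,103)]
def loc(p,f,u,v,z):
    P=ray(f,u,v,z); c,s=np.cos(p[2]),np.sin(p[2]); d=P[:2]-p[:2]; return np.array([c*d[0]+s*d[1],-s*d[0]+c*d[1]])
def res(p):
    r=[]
    for x,y,z,u,v in obs:
        q=loc(p,'w6',u,v,z+p[3]); r.append(q[0]-x)
        if y is not None:r.append(q[1]-y)
    return r
if __name__=='__main__':
    for free in (0,1):
        s=least_squares((lambda p:res(p)) if free else (lambda p:res([*p[:3],0])),[594,6,.39,0]);p=s.x if free else [*s.x[:3],0]
        print(np.round(p,3),np.degrees(p[2]).round(2),np.round(s.fun,1))
        for u,v in [(300,89.2),(334,87.6),(300,36.6),(334,35.4),(292,37),(341,87),(295,89),(340,35)]: print('block',loc(p,'w6',u,v,57+p[3]).round(1))
    # wedge top in tool frame
    im=cv2.imread('pics/w6.png').astype(int); print([ (v,im[v,316].tolist()) for v in range(196,330,3)])
E
python3 fit.py
```

```text
[5.94611e+02 6.16300e+00 3.97000e-01 0.00000e+00] 22.74 [ 0.5  0.5  1.4  1.2 -0.5 -0.5 -1.3 -1.2 -0.3 -0.8  0.3  0.8]
block [-3.9 17.6]
block [ -3.7 -14.2]
block [39.5 15.1]
block [ 39.3 -15. ]
block [39.5 22.2]
block [ -3.4 -20.7]
block [-3.6 22.2]
block [ 39.5 -20.3]
[ 5.94738e+02  6.33400e+00  4.00000e-01 -5.59400e+00] 22.94 [ 0.2  0.1  0.3 -0.1  0.3  0.3 -0.1 -0.1 -0.5 -0.2 -0.2  0.2]
block [-4.  17.9]
block [ -3.8 -14.5]
block [40.3 15.2]
block [ 40.  -15.5]
block [40.3 22.4]
block [ -3.6 -21.2]
block [-3.6 22.6]
block [ 40.1 -20.8]
[(196, [163, 162, 169]), (199, [165, 163, 171]), (202, [163, 161, 170]), (205, [71, 85, 86]), (208, [86, 97, 99]), (211, [84, 96, 98]), (214, [85, 97, 98]), (217, [86, 97, 99]), (220, [85, 97, 99]), (223, [84, 96, 98]), (226, [85, 97, 99]), (229, [84, 96, 98]), (232, [84, 96, 98]), (235, [84, 96, 97]), (238, [85, 97, 99]), (241, [20, 21, 77]), (244, [72, 84, 125]), (247, [84, 97, 99]), (250, [85, 97, 98]), (253, [83, 96, 98]), (256, [84, 97, 98]), (259, [83, 96, 97]), (262, [84, 97, 99]), (265, [84, 97, 99]), (268, [83, 97, 97]), (271, [69, 81, 83]), (274, [188, 206, 208]), (277, [186, 204, 205]), (280, [187, 205, 206]), (283, [187, 206, 206]), (286, [186, 205, 206]), (289, [186, 205, 206]), (292, [187, 205, 206]), (295, [185, 205, 206]), (298, [185, 204, 205]), (301, [186, 205, 206]), (304, [185, 205, 206]), (307, [174, 170, 180]), (310, [161, 160, 168]), (313, [164, 162, 171]), (316, [166, 165, 173]), (319, [173, 171, 180]), (322, [162, 160, 169]), (325, [167, 165, 174]), (328, [166, 164, 173])]
```

```bash
cat > wf.py <<'E'
from fit import *
M=np.array(env.read_camera('wrist')['mount']);K,_,_=cam('w6');Mi=np.linalg.inv(M)
def px(X,Z):
    q=K@(Mi@[X,0,Z,1])[:3]; return q[1]/q[2]
def pt(p,x,z):
    c,s=np.cos(p[2]),np.sin(p[2]); return p[0]-(c*z+s*x), p[1]-(c*x-s*z)
W=[(4,0,204),(4,48,239.7),(4,75,272),(-16,75,306.5)]
s=least_squares(lambda p:[px(*pt(p,x,z))-v for x,z,v in W],[20,-6,0])
p=s.x;print('foot centre in tool x,z',p[:2].round(1),'lean deg',np.degrees(p[2]).round(2),s.fun.round(2))
c=pt(p,-6,62);print('grip pt tool',np.round(c,1),'foot +x corner',np.round(pt(p,4,0),1),'foot -x corner',np.round(pt(p,-4,0),1))
E
python3 wf.py
```

```text
foot centre in tool x,z [ 22.3 -12.1] lean deg 4.16 [-0.26  0.54 -0.36  0.08]
grip pt tool [-39.1  -1.6] foot +x corner [ 22.  -16.1] foot -x corner [22.6 -8.1]
```

```bash
python3 -c "
from h import *
plan(574.8,-2.1,110,112.9)"
```

```text
t 10.2 pos [507.  -28.1 185.3] yaw -69.2 open 35.0 F [-0.4 -0.4 -0.2] tilt [-0.023  0.001]
delta [ 73.7   0.5 -74.2] norm 104.6 turn units -0.41 | half-turn alt 35.6
```

{"method": "move_arm", "body": {
  "commands": [
    [0,0,0,-0.41],
    [0,1.2,-25,0],
    [10,1.2,-25,0],
    [20,0,-23,0],
    [20,0,0,0],
    [20,0,0,0],
    [0,0,0,0],
    [0,0,0,0]
  ]
}}

```text
time: 11.0
eef_pos: [577.5, 11.7, 118.3]
tool_rot: [-0.601, 1.557, 2.949]
wrist_force: [0.1, -0.6, 0.6]
opening: 35.2
```

```bash
python3 -c "
from h import *
plan(574.8,-2.1,110,112.9)
im=snap('wrist','w7.png')
cv2.imwrite('pics/z7.png',np.clip(cv2.resize(im[60:320,220:420],None,fx=3,fy=2.3)*1.8,0,255).astype(np.uint8))"
```

```text
t 11.0 pos [577.5  11.7 118.3] yaw -66.6 open 35.2 F [ 0.1 -0.6  0.6] tilt [-0.013  0.003]
delta [ 8.3 11.7  7.9] norm 16.3 turn units 0.1 | half-turn alt -35.9
```

View pics/z7.png

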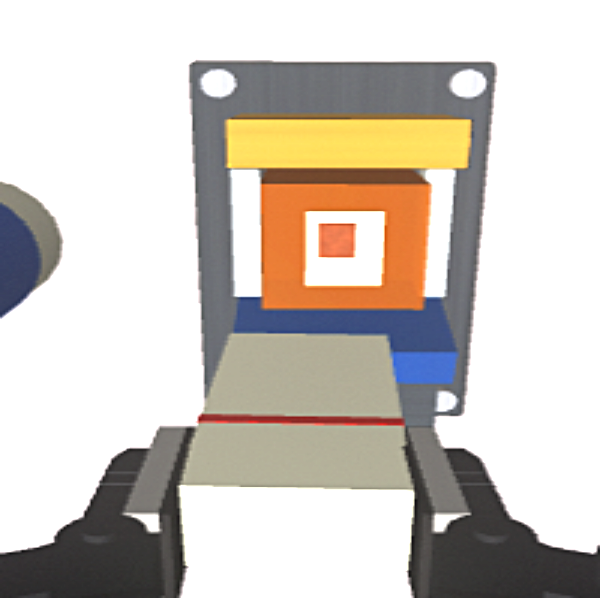

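```bash
cat > t7.py <<'E'
from h import *
M=np.array(env.read_camera('wrist')['mount']);K,_,_=cam('w7')
def tp(u,v,X):
    d=M[:3,:3]@np.linalg.inv(K)@[u,v,1]; C=M[:3,3]; return C+d*(X-C[0])/d[0]
for b in (0,3,6):
    print('bias',b,'block L,R',tp(307.3,193.9,61.3+b).round(1)[1:],tp(361.3,193.9,61.3+b).round(1)[1:],'wall R',tp(372.3,212.8,56.3+b).round(1)[1:],'stop L,R',tp(295.7,132.6,63.3+b).round(1)[1:],tp(376.3,132.6,63.3+b).round(1)[1:])
print('foot corners',tp(296,205.2,22.3).round(1),tp(349.7,205.2,22.3).round(1))
E
python3 t7.py
```

```text
bias 0 block L,R [-10.  -10.6] [ 34.  -10.6] wall R [43.   3.9] stop L,R [-18.4 -59.3] [ 43.5 -59.4]
bias 3 block L,R [-10.1  -9.6] [34.5 -9.7] wall R [43.6  5.1] stop L,R [-18.6 -59. ] [ 44.  -59.1]
bias 6 block L,R [-10.2  -8.7] [34.9 -8.7] wall R [44.2  6.3] stop L,R [-18.8 -58.7] [ 44.6 -58.7]
foot corners [ 22.3 -16.2 -14.9] [ 22.3  20.5 -15. ]
```

{"method": "move_arm", "body": {
  "commands": [
    [0,10,6.6,0],
    [0,0,0,0],
    [0,0,0,0],
    [12,0,0,0],
    [8,0,0,0],
    [0,0,0,0]
  ]
}}

```text
time: 11.7
eef_pos: [576.6, -2.4, 101.4]
tool_rot: [-0.723, 1.565, 2.825]
wrist_force: [-0.4, -0.9, -1.2]
opening: 35.4
```

```bash
python3 -c "
from h import *
plan(574.8,-2.1,65,112.9)
im=snap('wrist','w8.png')
cv2.imwrite('pics/z8.png',np.clip(cv2.resize(im[100:280,230:410],None,fx=3.3,fy=3.3)*1.8,0,255).astype(np.uint8))"
```

```text
t 11.7 pos [576.6  -2.4 101.4] yaw -66.7 open 35.4 F [-0.4 -0.9 -1.2] tilt [-0.006  0.002]
delta [36.4 -0.8  1.4] norm 36.4 turn units 0.08 | half-turn alt -35.9
```

View pics/z8.png

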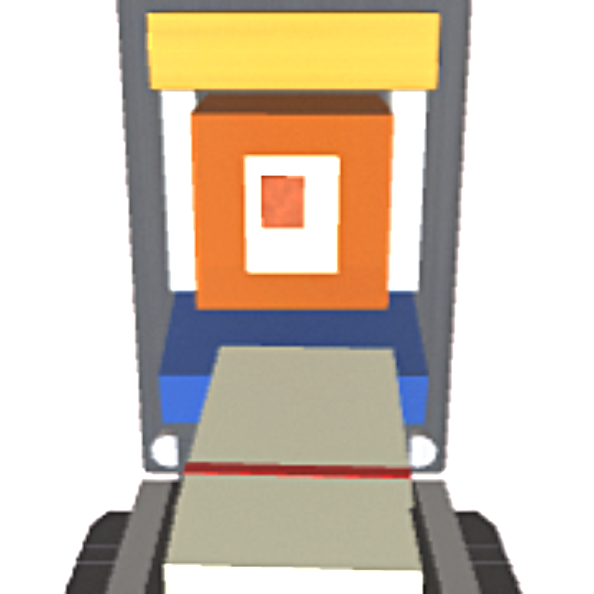

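```bash
python3 -c "
import t7
from t7 import *
print('---')
for b in (0,3):print(tp(289.7,192.7,44.4+b).round(1),tp(347.6,192.7,44.4+b).round(1),tp(277.9,213.9,39.4+b).round(1),tp(359.7,213.9,39.4+b).round(1))
print(tp(296.4,205.2,22.3).round(1),tp(349.4,205.2,22.3).round(1))" | sed -n '/---/,$p'
```

```text
---
[ 44.4 -22.5 -16.9] [ 44.4  21.  -17. ] [ 39.4 -31.4  -1.7] [39.4 30.2 -1.8]
[ 47.4 -22.9 -16. ] [ 47.4  21.4 -16. ] [ 42.4 -31.9  -0.6] [42.4 30.6 -0.6]
[ 22.3 -16.  -14.9] [ 22.3  20.3 -14.9]
```

{"method": "move_arm", "body": {
  "commands": [
    [0,-2.8,0,0],
    [0,0,0,0],
    [12,0,0,0],
    [10,0,0,0],
    [6,0,0,0],
    [3,0,0,0],
    [0,0,0,0]
  ]
}}

```text
time: 12.5
eef_pos: [577.5, -0.5, 73.1]
tool_rot: [2.331, 1.569, -0.404]
wrist_force: [-0.9, -0.5, -1.2]
opening: 34.7
```

```bash
python3 -c "
from h import *
plan(576,-1,65,112.9)"
```

```text
t 12.5 pos [ 5.775e+02 -5.000e-01  7.310e+01] yaw -66.7 open 34.7 F [-0.9 -0.5 -1.2] tilt [ 0.002 -0.001]
delta [ 8.1 -0.1  1.6] norm 8.3 turn units 0.08 | half-turn alt -35.9
```

{"method": "move_arm", "body": {
  "commands": [
    [3,0,0,0],
    [3,0,0,0],
    [0,0,0,0]
  ]
}}

```text
time: 12.8
eef_pos: [576.8, -0.2, 64.8]
tool_rot: [-0.014, 1.57, -2.749]
wrist_force: [-1.3, 0.1, -0.6]
opening: 35.0
```

```bash
python3 -c "
from h import *
plan(576,-1,65,112.9)
im=snap('wrist','w9.png').astype(int)
for u in (300,318,335): print([(v,*im[v,u]) for v in range(176,236,3)])
print([(u,*im[186,u]) for u in range(276,360,3)])"
```

```text
t 12.8 pos [ 5.768e+02 -2.000e-01  6.480e+01] yaw -66.7 open 35.0 F [-1.3  0.1 -0.6] tilt [-0.001 -0.   ]
delta [-0.2  0.4  1. ] norm 1.1 turn units 0.08 | half-turn alt -35.9

[(176, np.int64(31), np.int64(73), np.int64(136)), (179, np.int64(31), np.int64(73), np.int64(136)), (182, np.int64(32), np.int64(74), np.int64(137)), (185, np.int64(30), np.int64(73), np.int64(138)), (188, np.int64(31), np.int64(73), np.int64(137)), (191, np.int64(31), np.int64(73), np.int64(136)), (194, np.int64(32), np.int64(72), np.int64(136)), (197, np.int64(31), np.int64(73), np.int64(135)), (200, np.int64(32), np.int64(72), np.int64(134)), (203, np.int64(34), np.int64(73), np.int64(135)), (206, np.int64(33), np.int64(78), np.int64(143)), (209, np.int64(32), np.int64(77), np.int64(141)), (212, np.int64(94), np.int64(103), np.int64(101)), (215, np.int64(87), np.int64(100), np.int64(104)), (218, np.int64(88), np.int64(101), np.int64(105)), (221, np.int64(88), np.int64(101), np.int64(104)), (224, np.int64(86), np.int64(100), np.int64(103)), (227, np.int64(87), np.int64(100), np.int64(104)), (230, np.int64(8
[... 2858 characters left out ...]
197), np.int64(209), np.int64(211)), (321, np.int64(197), np.int64(209), np.int64(211)), (324, np.int64(197), np.int64(209), np.int64(211)), (327, np.int64(196), np.int64(209), np.int64(211)), (330, np.int64(195), np.int64(209), np.int64(211)), (333, np.int64(196), np.int64(209), np.int64(211)), (336, np.int64(208), np.int64(219), np.int64(217)), (339, np.int64(24), np.int64(67), np.int64(132)), (342, np.int64(30), np.int64(71), np.int64(135)), (345, np.int64(30), np.int64(71), np.int64(133)), (348, np.int64(32), np.int64(72), np.int64(134)), (351, np.int64(31), np.int64(72), np.int64(134)), (354, np.int64(31), np.int64(75), np.int64(138)), (357, np.int64(153), np.int64(163), np.int64(166))]
```

{"method": "move_arm", "body": {
  "commands": [
    [0,0,0,0],
    [0,0,0,0],
    [0,0,0,0],
    [0,0,0,0],
    [0,0,0,0],
    [-15,0,0,0],
    [-30,0,0,0],
    [-40,0,0,0],
    [-40,0,0,0],
    [0,0,0,0],
    [0,0,0,0]
  ],
  "hand": 1
}}

```text
time: 13.95
eef_pos: [576.7, -0.1, 200.2]
tool_rot: [2.573, 1.568, -0.162]
wrist_force: [-0.8, -0.1, -1.1]
opening: 85.3
```

```bash
python3 -c "
from h import *
plan(458,-280,230,112.9)
im=snap('wrist','w10.png').astype(int)
o=[''.join('W' if m.min()>150 and m[0]>185 else 'w' if abs(m[1]-m[2])<12 and 80<m[1]<120 and m[2]-m[0]>8 else 'r' if m[2]>1.6*m[1] and m[1]<40 else 'a' if m[2]>1.5*m[1] else 'B' if m[0]>110 and m[0]>1.5*m[2] else 'b' if m[0]>1.5*m[2] else '.' for m in im[v,262:372:2]) for v in range(60,310,4)]
print('\n'.join(f'{60+4*i} {l}' for i,l in enumerate(o)))"
```

```text
t 13.95 pos [ 5.767e+02 -1.000e-01  2.002e+02] yaw -66.7 open 85.3 F [-0.8 -0.1 -1.1] tilt [ 0.003 -0.   ]
delta [-30.  210.2 219.6] norm 305.5 turn units 0.08 | half-turn alt -35.9

60 .......................................................
64 .......................................................
68 .......................................................
72 .......................................................
76 .......................................................
80 .......................................................
84 .......................................................
88 .......................................................
92 .......................................................
96 .......................................................
100 .......................................................
104 .......................................................
108 .......................................................
112 .......................................................
116 .......................................................
120 ...............wwww....
[... 2152 characters left out ...]
........................................
268 .......................................................
272 .......................................................
276 .......................................................
280 .......................................................
284 ............W..........................................
288 .......................................................
292 .......................................................
296 .......................................................
300 .......................................................
304 .......................................................
308 ..................b....................................
```

{"method": "move_arm", "body": {
  "commands": [
    [-4,30,31,0],
    [-4,30,31,0],
    [-4,30,31,0],
    [-4,30,31,0],
    [-4,30,31,0],
    [-4,30,31,0],
    [0,22,22,0],
    [0,0,0,0],
    [0,0,0,0]
  ]
}}

```text
time: 14.9
eef_pos: [458.5, -275.0, 214.7]
tool_rot: [-0.957, 1.558, 2.595]
wrist_force: [0.7, -0.3, 0.4]
opening: 85.4
```

```bash
python3 -c "
from h import *
plan(459,-280,200,112.9)
im=snap('wrist','w11.png')
for f,u,v,z in [('w6',541,330,124),('w6',490,275,30)]: print(ray(f,u,v,z).round(1))
print(proj('w11',[459,-280,124]),proj('w11',[459,-280,30]))
cv2.imwrite('pics/z11.png',np.clip(cv2.resize(im[60:340,180:460],None,fx=2.1,fy=2.1)*1.6,0,255).astype(np.uint8))
hsv=cv2.cvtColor(im,cv2.COLOR_BGR2HSV);dk=(hsv[...,2]<45).astype(np.uint8);dk[255:]=0
n,_,st,ce=cv2.connectedComponentsWithStats(dk);print([(s.tolist(),c.round(1).tolist()) for s,c in zip(st,ce) if 80<s[4]<50000])
orr=((hsv[...,0]<14)&(hsv[...,1]>170)).astype(np.uint8)
n,_,st,ce=cv2.connectedComponentsWithStats(orr);print([(s.tolist(),c.round(1).tolist()) for s,c in zip(st,ce) if 30<s[4]<50000])
"
```

```text
t 14.9 pos [ 458.5 -275.   214.7] yaw -66.5 open 85.4 F [ 0.7 -0.3  0.4] tilt [-0.011  0.007]
delta [14.7  5.   1.5] norm 15.5 turn units 0.12 | half-turn alt -35.9

[ 461.8 -274.9  124. ]
[ 460.6 -277.4   30. ]
[325.63550887 196.1196204 ] [324.64723112 171.72832254]
[([91, 0, 90, 21, 1013], [139.8, 11.8]), ([63, 102, 80, 79, 911], [111.4, 135.3]), ([314, 162, 24, 24, 399], [325.2, 172.1]), ([316, 184, 22, 22, 384], [326.4, 194.3])]
[([325, 110, 21, 23, 90], [330.9, 123.0]), ([314, 159, 22, 10, 42], [323.2, 162.0]), ([315, 181, 22, 10, 48], [323.7, 183.8])]
```

```bash
python3 -c "
from h import *
print(ray('w11',327,194.5,124),ray('w11',325.2,172.1,30+20))
plan(461.5,-280.5,140,112.9)
plan(461.5,-280.5,57,112.9)"
```

```text
[ 460.9415835  -280.50983796  124.        ] [ 463.25982291 -278.59578341   50.        ]
t 14.95 pos [ 458.6 -274.7  214.5] yaw -66.5 open 85.4 F [-0.5 -0.9  0. ] tilt [-0.011  0.006]
delta [74.4  7.2 -1. ] norm 74.8 turn units 0.13 | half-turn alt -35.9

t 14.95 pos [ 458.6 -274.7  214.5] yaw -66.5 open 85.4 F [-0.5 -0.9  0. ] tilt [-0.011  0.006]
delta [157.4   8.1  -1.6] norm 157.6 turn units 0.13 | half-turn alt -35.9
```

View pics/z11.png

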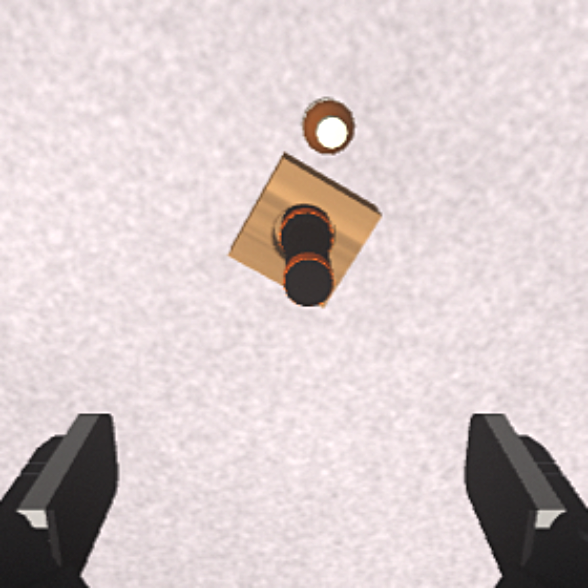

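{"method": "move_arm", "body": {
  "commands": [
    [20,7.5,-1,0.12],
    [25,0,0,0],
    [30,0,0,0],
    [0,0,0,0],
    [25,0,0,0],
    [25,0,0,0],
    [20,0,0,0],
    [7,0,0,0],
    [0,0,0,0],
    [0,0,0,0]
  ]
}}

```text
time: 15.95
eef_pos: [468.6, -271.1, 65.6]
tool_rot: [-1.294, 1.565, 2.263]
wrist_force: [0.2, 0.7, 0.0]
opening: 85.3
```

```bash
python3 -c "
from h import *
plan(461.3,-280.2,57,112.9)"
```

```text
t 15.95 pos [ 468.6 -271.1   65.6] yaw -66.2 open 85.3 F [0.2 0.7 0. ] tilt [-0.004  0.005]
delta [ 8.5  5.4 10.4] norm 14.5 turn units 0.18 | half-turn alt -35.8
```

{"method": "move_arm", "body": {
  "commands": [
    [3,5,10,0.15],
    [5,0,0,0],
    [0,0,0,0],
    [0,0,0,0]
  ]
}}

```text
time: 16.35
eef_pos: [462.5, -281.8, 61.4]
tool_rot: [-3.006, 1.569, 0.537]
wrist_force: [0.5, 0.2, -0.0]
opening: 85.4
```

```bash
python3 -c "
from h import *
plan(461.3,-280.2,57,112.9)
im=snap('wrist','w12.png');hsv=cv2.cvtColor(im,cv2.COLOR_BGR2HSV)
print(proj('w12',[461.3,-280.3,124]))
o=(hsv[...,0]<14)&(hsv[...,1]>170);d=hsv[...,2]<45
for v in range(190,330,6): print(v,''.join('o' if o[v,u] else '#' if d[v,u] else '.' for u in range(220,420,3)))
"
```

```text
t 16.35 pos [ 462.5 -281.8   61.4] yaw -67.0 open 85.4 F [ 0.5  0.2 -0. ] tilt [0.001 0.001]
delta [ 4.4 -1.9  0.5] norm 4.8 turn units 0.02 | half-turn alt -36.0

[316.21536425 307.107492  ]
190 ...................................................................
196 ...................................................................
202 .............................######................................
208 ...........................#oooooooooo.............................
214 ..........................oo#########oo............................
220 ..........................#############o...........................
226 .........................o#############............................
232 ..........................#############............................
238 ...........................############............................
244 ...........................###########.............................
250 ...........................############............................
256 ..........................#############............................
262 ..###.....................#############.......................###..
268 .####.....................#############......................#####.
274 #####....................###ooooooooo##......................######
280 #####.....................oooooooooo.o.#.....................######
286 ######...................ooo.#######o..o.....................######
292 #####...................oo#############o.....................######
298 #####...................o###############o.....................#####
304 ####....................################o......................####
310 ###.....................################.......................####
316 ##.......................##############.........................###
322 #..........................###########...........................##
328 ..................................................................#
```

{"method": "move_arm", "body": {
  "commands": [
    [4,-1,0,0],
    [0,0,0,0]
  ]
}}

```text
time: 16.6
eef_pos: [462.1, -280.7, 57.1]
tool_rot: [-2.982, 1.569, 0.56]
wrist_force: [0.7, -0.4, -0.4]
opening: 85.7
```

{"method": "move_arm", "body": {
  "commands": [
    [0,0,0,0],
    [0,0,0,0],
    [0,0,0,0],
    [0,0,0,0],
    [0,0,0,0],
    [0,0,0,0],
    [0,0,0,0]
  ],
  "hand": 0
}}

```text
time: 17.3
eef_pos: [462.3, -280.5, 57.1]
tool_rot: [-2.985, 1.569, 0.558]
wrist_force: [-0.1, -0.1, 0.5]
opening: 19.8
```

```bash
python3 -c "
from h import *
plan(461.3,-280.2,57,112.9)"
```

```text
t 17.3 pos [ 462.3 -280.5   57.1] yaw -67.0 open 19.8 F [-0.1 -0.1  0.5] tilt [0.001 0.001]
delta [ 0.1 -0.7  0.8] norm 1.1 turn units 0.02 | half-turn alt -36.0
```

```bash
python3 -c "
from h import *
from fit import loc
im=cv2.imread('pics/w10.png').astype(int)
for v in (180,186,192): print(v,[(u,im[v,u].tolist()) for u in (298,299,300,301,302,303,304)],[(u,im[v,u].tolist()) for u in range(335,344)])
for u in (310,330): print(u,[(v,im[v,u].tolist()) for v in list(range(164,180))+list(range(192,212))])
p=[594.7,6.3,.4]
for z in (100,105,110): print(z,loc(p,'w10',320,174.5,z).round(1),loc(p,'w10',302,180,z).round(1),loc(p,'w10',339,180,z).round(1))
for u,v in((300,124),(340,124),(300,166),(340,166)):print(loc(p,'w10',u,v,57).round(1))
for u,v in((292,183.3),(346,183.3)):print('wall',loc(p,'w10',u,v,62).round(1))
"
```

```text
180 [(298, [65, 44, 36]), (299, [59, 36, 27]), (300, [89, 81, 74]), (301, [170, 181, 179]), (302, [188, 207, 209]), (303, [185, 201, 202]), (304, [184, 200, 201])] [(335, [182, 200, 201]), (336, [181, 200, 200]), (337, [182, 201, 202]), (338, [187, 208, 209]), (339, [173, 195, 198]), (340, [49, 23, 14]), (341, [62, 41, 33]), (342, [66, 46, 40]), (343, [64, 46, 39])]
186 [(298, [119, 64, 42]), (299, [116, 57, 33]), (300, [131, 96, 81]), (301, [179, 189, 185]), (302, [187, 207, 211]), (303, [184, 201, 203]), (304, [184, 200, 201])] [(335, [182, 200, 201]), (336, [181, 199, 201]), (337, [183, 203, 205]), (338, [183, 202, 203]), (339, [156, 152, 143]), (340, [110, 50, 26]), (341, [115, 61, 40]), (342, [116, 65, 43]), (343, [115, 65, 43])]
192 [(298, [92, 64, 51]), (299, [88, 58, 45]), (300, [98, 76, 63]), (301, [153, 156, 151]), (302, [191, 211, 213]), (303, [184, 202, 203]), (304, [183, 200, 201])] [(335, [181, 200, 201]), (336, [182, 200, 201]), (337, [184, 203, 204]), (338, [179, 201, 203]), (339, [140, 153, 155]), (340, [79, 47, 32]), (341, [89, 61, 49]), (342, [91, 65, 52]), (343, [
[... 1109 characters left out ...]
]), (178, [181, 199, 200]), (179, [182, 200, 201]), (192, [182, 200, 201]), (193, [182, 200, 201]), (194, [184, 202, 203]), (195, [194, 215, 216]), (196, [121, 129, 128]), (197, [55, 49, 48]), (198, [63, 60, 58]), (199, [69, 65, 64]), (200, [68, 66, 64]), (201, [65, 63, 61]), (202, [66, 63, 61]), (203, [68, 66, 64]), (204, [69, 65, 63]), (205, [68, 66, 63]), (206, [66, 64, 62]), (207, [66, 63, 62]), (208, [68, 65, 63]), (209, [70, 66, 64]), (210, [67, 64, 62]), (211, [62, 59, 58])]
100 [-1.7  0.6] [-7.1 17.4] [ -6.9 -17.3]
105 [-0.5  0.6] [-5.8 17.1] [ -5.6 -17. ]
110 [0.7 0.6] [-4.5 16.9] [ -4.2 -16.6]
[40.7 21.2]
[ 41.  -19.9]
[-3.  21.7]
[ -2.7 -21.2]
wall [-21.   30.3]
wall [-20.6 -27.9]
```

{"method": "move_arm", "body": {
  "commands": [
    [-8,0,0,0],
    [-12,0,0,0],
    [-15,0,0,0],
    [-25,0,0,0],
    [-40,0,0,0],
    [-40,0,0,0],
    [-30,0,0,0],
    [0,0,0,0]
  ]
}}

```text
time: 18.1
eef_pos: [461.2, -280.1, 240.5]
tool_rot: [2.639, 1.568, -0.101]
wrist_force: [0.1, -0.6, -1.1]
opening: 19.9
```

```bash
python3 -c "
from h import *
plan(582.3,1,220,112.9)"
```

```text
t 18.1 pos [ 461.2 -280.1  240.5] yaw -67.0 open 19.9 F [ 0.1 -0.6 -1.1] tilt [ 0.003 -0.   ]
delta [  20.8 -211.5 -221.2] norm 306.8 turn units 0.02 | half-turn alt -36.0
```

{"method": "move_arm", "body": {
  "commands": [
    [0,-29,-31,0],
    [0,-30,-31,0],
    [0,-30,-31,0],
    [0,-30,-31,0],
    [0,-30,-31,0],
    [0,-30,-31,0],
    [10,-20,-22,0],
    [0,0,0,0],
    [0,0,0,0]
  ]
}}

```text
time: 19.0
eef_pos: [578.3, -7.1, 231.4]
tool_rot: [2.21, 1.565, -0.535]
wrist_force: [0.2, -0.2, -1.3]
opening: 20.0
```

```bash
python3 -c "
from h import *
plan(582.3,1,170,112.9)"
```

```text
t 19.0 pos [578.3  -7.1 231.4] yaw -67.2 open 20.0 F [ 0.2 -0.2 -1.3] tilt [ 0.005 -0.003]
delta [61.4 -6.2 -6.6] norm 62.1 turn units -0.03 | half-turn alt 36.0
```

{"method": "move_arm", "body": {
  "commands": [
    [0,-6,-6.5,0],
    [0,0,0,0],
    [15,0,0,0],
    [15,0,0,0],
    [12,0,0,0],
    [0,0,0,0],
    [0,0,0,0]
  ]
}}

```text
time: 19.7
eef_pos: [581.6, -3.5, 188.8]
tool_rot: [2.17, 1.563, -0.581]
wrist_force: [-1.1, -0.9, -0.7]
opening: 19.9
```

```bash
cat > seg.py <<'E'
import sys
from h import *
f,u0,u1,v0,v1,du,dv=sys.argv[1],*map(int,sys.argv[2:])
im=snap('wrist',f+'.png').astype(int)
def c(m):
    b,g,r=m
    return 'W' if m.min()>140 and g-b>8 else '#' if m.max()<50 else 'B' if b>1.5*r and b>100 else 'b' if b>1.5*r else 'r' if r>2*g and g<50 else 'a' if r>1.6*g else 'w' if 70<g<120 and r-b>6 and abs(r-g)<14 else 'y' if r>1.6*b else '.'
for v in range(v0,v1,dv): print(v,''.join(c(im[v,u]) for u in range(u0,u1,du)))
E
python3 -c "
from h import *
plan(582.3,1,163,112.9)"; python3 seg w13 260 380 90 330 2 4
```

```text
t 19.7 pos [581.6  -3.5 188.8] yaw -67.6 open 19.9 F [-1.1 -0.9 -0.7] tilt [ 0.007 -0.004]
delta [25.8 -4.  -2.2] norm 26.2 turn units -0.11 | half-turn alt 35.9
```

{"method": "move_arm", "body": {
  "commands": [
    [0,-4,-2,-0.1],
    [0,0,0,0],
    [0,0,0,0]
  ]
}}

```text
time: 20.0
eef_pos: [582.4, 1.1, 190.2]
tool_rot: [2.261, 1.561, -0.481]
wrist_force: [-0.3, 0.2, -1.7]
opening: 19.9
```

```bash
python3 -c "
from h import *
plan(582.3,1,163,112.9)"; python3 seg.py w13 260 380 90 330 2 4
```

```text
t 20.0 pos [582.4   1.1 190.2] yaw -67.1 open 19.9 F [-0.3  0.2 -1.7] tilt [ 0.008 -0.004]
delta [27.2 -0.1  0.3] norm 27.2 turn units -0.0 | half-turn alt 36.0

90 ............................................................
94 ............................................................
98 ............................................................
102 ............................................................
106 ............................................................
110 ................yyyyyyyyyyyyyyyyyyyyyyyyyyy.................
114 .............wyyyyyyyyyyyyyyyyyyyyyyyyyyyyyyy...............
118 ..............yyyyyyyyyyyyyyyyyyyyyyyyyyyyyyy...............
122 ..............yyyyyyyyyyyyyyyyyyyyyyyyyyyyyyy...............
126 ..............yyyyyyyyyyyyyyyyyyyyyyyyyyyyyyy...............
130 ..................waaaaaaaaaaaaaaaaaaaaaW...................
134 ..................yaaaaaaaaaaaaaaaaaaaaa....................
138 ...................aaaaaaaaaaaaaaaaaaaaa....................
142 ...................aaaaa.WWWWWWWWWyaaaaa........w...........
146 ...................aaaaa.Wa
[... 2258 characters left out ...]
####..###arrrrrrrrrrrrrrrrrrrr###..#############..
290 ##################rrrrrrrraaaaaaarrrrrrrr###################
294 ##################arrar##############arrr###################
298 #################yra###################arr##################
302 #################a#######################a##################
306 ################a#########################a#################
310 ################a#########################a#################
314 ################a#########################a#################
318 ################.#########################y#################
322 ################.#########################.#################
326 ################...#####################....################
```

{"method": "move_arm", "body": {
  "commands": [
    [0,0,-7,0],
    [0,0,0,0],
    [8,0,0,0],
    [6,0,0,0],
    [4,0,0,0],
    [0,0,0,0]
  ]
}}

```text
time: 20.65
eef_pos: [589.8, 4.3, 170.7]
tool_rot: [2.279, 1.561, -0.463]
wrist_force: [0.6, 0.6, -0.7]
opening: 19.7
```

```bash
python3 -c "
from h import *
plan(588.7,3.7,163,112.9)"; python3 seg.py w14 280 360 150 260 2 3
```

```text
t 20.65 pos [589.8   4.3 170.7] yaw -67.1 open 19.7 F [ 0.6  0.6 -0.7] tilt [ 0.009 -0.004]
delta [7.7 0.1 1.3] norm 7.8 turn units 0.0 | half-turn alt -36.0

150 ........aaaaaayayyyyyyyyyaaaaaa........w
153 ........aaaaaaWWWWWWWWWWWaaaaaa.........
156 ........aaaaaaWWaaaaaWWWWaaaaaa.........
159 ........aaaaaaWWaaaaaWWWWaaaaaa.........
162 ........aaaaaaWWaaaaaWWWWaaaaay.........
165 ........aaaaaaWWaaaaaWWWWaaaaay.........
168 ........aaaaaaWWWWWWWWWWWaaaaay.........
171 ........aaaaaaWWWWWWWWWWWaaaaay.........
174 ........yaaaaaWWWWWWWWWWWaaaaay.........
177 ........yaaaaaayaaaaaaaaaaaaaay.........
180 .........aaaaaaaaaaaaaaaaaaaaay.........
183 .........aaaaaaaaaaaaaaaaaaaaay.........
186 .....bbbbb..................bbbbbb......
189 .....bbbbbwwwwwwwwwwwwwwwwwwwbbbbb......
192 .....bbbb.rraaraaaaaaaaa..yyabbbbb......
195 .....bbbb.wwwwwwwwww.wwwwwwwwwbbbbb.....
198 .....bbbbwwwwww##########wwwwwbbbbb.....
201 ....bbbb.WWWW#############.WWWbbbbb.....
204 ....BBBBBWWW################WWBBBBB.....
207 ....BBBBBWW###aaaaarrrrra###.WBBBBB.....
210 ....BBBBBWW#aaaarrrrrrrrrra##WBBBBB.....
213 ....BBBBBW#aara########aarar#WBBBBB...w.
216 .........Wraa#############aar...........
219 ..........a#################ay.....w....
222 .........a###################a..........
225 ........w####################ya.........
228 ........y#####################a...###...
231 ........y#####################a.........
234 ........w#####################a.........
237 .........#####################..........
240 ..........###################...........
243 ...........#################............
246 .........#.####################.........
249 ........##.####################.........
252 ........#######################.........
255 ###.....#######################......###
258 ###.....########################.....###
```

{"method": "move_arm", "body": {
  "commands": [
    [5,0,0,0],
    [4,0,0,0],
    [0,0,0,0]
  ]
}}

```text
time: 21.0
eef_pos: [590.0, 4.1, 161.5]
tool_rot: [2.306, 1.56, -0.435]
wrist_force: [-0.2, -0.0, -1.0]
opening: 20.2
```

{"method": "move_arm", "body": {
  "commands": [
    [4,0,0,0],
    [0,0,0,0]
  ]
}}

```text
time: 21.2
eef_pos: [590.0, 4.1, 157.2]
tool_rot: [2.311, 1.56, -0.431]
wrist_force: [-1.1, -0.5, -1.8]
opening: 19.9
```

{"method": "move_arm", "body": {
  "commands": [
    [3,0,0,0],
    [0,0,0,0]
  ]
}}

```text
time: 21.4
eef_pos: [590.1, 4.1, 154.2]
tool_rot: [2.331, 1.56, -0.411]
wrist_force: [0.5, 0.1, -1.3]
opening: 20.1
```

{"method": "move_arm", "body": {
  "commands": [
    [3,0,0,0],
    [0,0,0,0]
  ]
}}

```text
time: 21.6
eef_pos: [590.4, 4.1, 151.3]
tool_rot: [2.363, 1.559, -0.378]
wrist_force: [1.1, 0.9, -0.5]
opening: 20.0
```

{"method": "move_arm", "body": {
  "commands": [
    [3,0,0,0],
    [0,0,0,0]
  ]
}}

```text
time: 21.8
eef_pos: [590.5, 4.1, 148.2]
tool_rot: [2.375, 1.559, -0.367]
wrist_force: [-0.3, -0.6, -1.1]
opening: 20.1
```

{"method": "move_arm", "body": {
  "commands": [
    [3,0,0,0],
    [0,0,0,0]
  ]
}}

```text
time: 22.0
eef_pos: [590.6, 4.1, 145.1]
tool_rot: [2.38, 1.559, -0.362]
wrist_force: [0.2, -0.0, -1.3]
opening: 20.0
```

{"method": "move_arm", "body": {
  "commands": [
    [3,0,0,0],
    [0,0,0,0]
  ]
}}

```text
time: 22.2
eef_pos: [591.6, 4.2, 144.7]
tool_rot: [2.473, 1.555, -0.269]
wrist_force: [0.5, 0.3, -1.2]
opening: 20.1
```

```bash
python3 seg.py w15 280 360 150 260 2 3
```

```text
150 ......yaaaaaaaaaaaaaaaaaaaaaaaay........
153 ......yaaaaaaaaaaaaaaaaaaaaaaaay........
156 .......aaaaaaWWWWWWWWWWWWaaaaaay........
159 .......aaaaaaWW.yyyyyWWWWaaaaaa.........
162 .......aaaaaaWWaaaaayWWWWaaaaaa.........
165 .......aaaaaaWWaaaaayWWWWaaaaaa.........
168 .......aaaaaaWWaaaaayWWWWaaaaaa.........
171 .......aaaaaaWWaaaaayWWWWaaaaaa.........
174 .......aaaaaa.WWWWWWWWWWWaaaaaa.........
177 .......aaaaaa.WWWWWWWWWWWaaaaaa.........
180 .......aaaaaa.WWWWWWWWWWWaaaaaa.........
183 .......aaaaaayWWWWWyyyyyyaaaaaa.........
186 .......aaaaaaaaaaaaaaaaaaaaaaaa.........
189 .......aaaaaaaaaaaaaaaaaaaaaaaa.........
192 .......aaaaaaaaaaaaaaaaaaaaaaaaW........
195 ....bbbbb..........w....aaaaabbbbb......
198 ....bbbb.wwwwww##########wwww.bbbbb.....
201 ...bbbbb.www.#############.wwwbbbbb.....
204 ...bbbbbwwww################wwbbbbb....w
207 ...bbbb.WWW###aaaaarrrrra###.Wbbbbbb...w
210 ...bbbb.WWw#aaaaarrrrrrrrra##Wbbbbbb....
213 ..bbbbb.WW#aara########aarrr#Wbbbbbb....
216 ..BBBBBBWWraa#############arrWBBBBBB....
219 ..bBBBBBWWa#################ayBBBBBB....
222 ...BBBBBWr###################aBBBBBB....
225 ...BBBBBW####################a.BBBBB....
228 ........W#####################a.........
231 ........y#####################y.........
234 .........#####################a.......#.
237 .........#####################y.........
240 .###......####################....w.w...
243 ..........##################y...........
246 .........######################.........
249 ........#######################.........
252 ........#######################.........
255 ###.....#######################......###
258 ###.....########################.....###
```

```bash
python3 -c "
from h import *
plan(588.7,3.7,140,112.9)
s=env.get_state();print(np.round(s['effort'],2),np.round(s['torque'],2),np.round(s['qd'],3))
im=cv2.imread('pics/w15.png').astype(int)
for u in (300,304,336): print(u,[(v,im[v,u].tolist()) for v in range(190,212)])
"
```

```text
t 22.25 pos [591.6   4.2 144.7] yaw -67.1 open 19.8 F [ 1.1 -0.2 -0.7] tilt [ 0.016 -0.004]
delta [ 4.6 -0.8  2.9] norm 5.5 turn units 0.0 | half-turn alt -36.0

[-0.000e+00 -4.413e+01 -4.194e+01 -2.000e-02 -5.000e-02  0.000e+00] [0.02 0.01 0.03] [ 0.     0.004  0.008  0.    -0.002 -0.001]
300 [(190, [35, 80, 149]), (191, [32, 80, 149]), (192, [27, 78, 157]), (193, [95, 103, 94]), (194, [93, 107, 102]), (195, [68, 79, 96]), (196, [13, 12, 113]), (197, [95, 109, 101]), (198, [88, 102, 103]), (199, [86, 99, 102]), (200, [87, 99, 103]), (201, [86, 98, 103]), (202, [86, 100, 102]), (203, [86, 99, 103]), (204, [84, 97, 100]), (205, [73, 86, 90]), (206, [228, 245, 246]), (207, [203, 221, 222]), (208, [137, 149, 151]), (209, [144, 158, 159]), (210, [82, 88, 91]), (211, [28, 29, 30])]
304 [(190, [33, 79, 146]), (191, [34, 80, 150]), (192, [26, 77, 157]), (193, [96, 104, 95]), (194, [92, 104, 101]), (195, [69, 79, 96]), (196, [12, 11, 112]), (197, [94, 109, 102]), (198, [89, 103, 103]), (199, [88, 101, 105]), (200, [94, 108, 111]), (201, [60, 67, 70]), (202, [28, 29, 33]), (203, [23, 23, 27]), (204, [26, 26, 31]), (205, [28, 28, 33]), (206, [28, 29, 34]), (207, [30, 30, 34]), (208, [29, 29, 28]), (209, [28, 29, 34]), (210, [29, 45, 87]), (211, [27, 57, 134])]
336 [(190, [34, 78, 145]), (191, [30, 77, 148]), (192, [38, 84, 140]), (193, [95, 102, 95]), (194, [95, 112, 108]), (195, [44, 52, 92]), (196, [24, 29, 123]), (197, [95, 110, 103]), (198, [87, 102, 103]), (199, [86, 100, 103]), (200, [86, 99, 103]), (201, [86, 100, 103]), (202, [87, 101, 104]), (203, [88, 102, 105]), (204, [87, 101, 103]), (205, [76, 90, 93]), (206, [245, 255, 255]), (207, [139, 155, 156]), (208, [101, 114, 115]), (209, [68, 76, 78]), (210, [40, 43, 46]), (211, [20, 19, 21])]
```

{"method": "move_arm", "body": {
  "commands": [
    [4,0,0,0]
  ]
}}

```text
time: 22.35
eef_pos: [592.6, 4.3, 143.9]
tool_rot: [2.543, 1.55, -0.199]
wrist_force: [-4.6, 1.4, 22.7]
opening: 19.8
```

```bash
python3 -c "
from h import *
from fit import loc
s=env.get_state();print(np.round(s['effort'],2),np.round(s['torque'],2),np.round(s['qd'],3))
plan(588.7,3.7,140,112.9)
im=snap('wrist','w16.png').astype(int)
for u in (300,336): print(u,[(v,im[v,u].tolist()) for v in range(130,158)])
"
```

```text
[-9.300e-01 -3.106e+01 -3.107e+01 -4.800e-01 -1.850e+00 -1.000e-02] [ 0.25  1.26 -0.02] [ 0.002 -0.022  0.029  0.003 -0.047 -0.   ]
t 22.35 pos [592.6   4.3 143.9] yaw -67.1 open 19.8 F [-4.6  1.4 22.7] tilt [ 0.02  -0.004]
delta [ 3.9 -1.   3.9] norm 5.6 turn units 0.01 | half-turn alt -36.0

300 [(130, [59, 134, 171]), (131, [59, 132, 167]), (132, [59, 133, 168]), (133, [60, 136, 173]), (134, [58, 136, 173]), (135, [61, 138, 175]), (136, [62, 140, 177]), (137, [60, 138, 174]), (138, [59, 136, 173]), (139, [59, 135, 173]), (140, [59, 138, 175]), (141, [58, 137, 173]), (142, [58, 132, 169]), (143, [59, 135, 170]), (144, [66, 148, 185]), (145, [34, 61, 86]), (146, [34, 76, 148]), (147, [35, 77, 145]), (148, [36, 77, 144]), (149, [35, 77, 143]), (150, [35, 77, 144]), (151, [36, 77, 143]), (152, [36, 77, 144]), (153, [37, 78, 144]), (154, [34, 76, 143]), (155, [35, 77, 143]), (156, [35, 76, 143]), (157, [35, 77, 144])]
336 [(130, [60, 134, 170]), (131, [61, 135, 171]), (132, [59, 135, 170]), (133, [59, 137, 173]), (134, [60, 138, 174]), (135, [61, 139, 176]), (136, [61, 138, 173]), (137, [60, 138, 173]), (138, [60, 135, 172]), (139, [60, 136, 174]), (140, [60, 138, 176]), (141, [60, 136, 174]), (142, [58, 134, 170]), (143, [59, 136, 173]), (144, [61, 143, 180]), (145, [28, 32, 51]), (146, [33, 78, 148]), (147, [33, 77, 142]), (148, [34, 77, 141]), (149, [36, 79, 143]), (150, [35, 77, 142]), (151, [35, 77, 141]), (152, [35, 77, 142]), (153, [35, 78, 142]), (154, [35, 77, 142]), (155, [33, 76, 141]), (156, [36, 77, 143]), (157, [35, 77, 141])]
```

{"method": "move_arm", "body": {
  "commands": [
    [4,0,0,0],
    [-5,0,0,0],
    [-10,0,0,0],
    [-25,0,0,0],
    [-35,0,0,0],
    [-25,0,0,0],
    [0,0,0,0],
    [0,0,0,0]
  ]
}}

```text
time: 23.2
eef_pos: [589.6, 4.7, 245.0]
tool_rot: [2.514, 1.552, -0.228]
wrist_force: [0.5, 0.4, -2.0]
opening: 20.1
```

```bash
python3 -c "
from h import *
plan(462.3,-280.5,240,113)"; python3 seg.py w17 270 370 90 250 2 3
python3 -c "
from h import *
im=cv2.imread('pics/w17.png').astype(int)
for u in (302,335): print(u,[(v,im[v,u].tolist()) for v in list(range(118,136))+list(range(164,190))])"
```

```text
t 23.2 pos [589.6   4.7 245. ] yaw -67.1 open 20.1 F [ 0.5  0.4 -2. ] tilt [ 0.018 -0.004]
delta [  3.9 213.  228.4] norm 312.3 turn units -0.02 | half-turn alt 36.0

90 ..................................................
93 ..................................................
96 ..................................................
99 ..................................................
102 .......#..........................................
105 ..................................................
108 ..................................................
111 ..................................................
114 ..................................................
117 .............yyyyyyyyyyyyyyyyyyyyyyy..............
120 ...........yyyyyyyyyyyyyyyyyyyyyyyyyy.............
123 ...........yyyyyyyyyyyyyyyyyyyyyyyyyy.............
126 ...........yyyyyyyyyyyyyyyyyyyyyyyyyy.............
129 ...........yyyyyyyyyyyyyyyyyyyyyyyyyy.............
132 ...............raaaaaaaaaaaaaaaaaW................
135 ...............aaaaaaaaaaaaaaaaaa.................
138 ...............aaaaaaaaaaaaaaaaaa.................
14
[... 3317 characters left out ...]
 172]), (130, [62, 136, 171]), (131, [48, 119, 157]), (132, [54, 86, 146]), (133, [51, 87, 147]), (134, [52, 89, 147]), (135, [51, 88, 146]), (164, [70, 98, 150]), (165, [70, 98, 148]), (166, [69, 98, 148]), (167, [68, 100, 154]), (168, [79, 100, 122]), (169, [111, 98, 87]), (170, [83, 58, 47]), (171, [77, 48, 38]), (172, [79, 52, 42]), (173, [79, 50, 40]), (174, [78, 50, 40]), (175, [75, 46, 36]), (176, [75, 45, 35]), (177, [74, 44, 34]), (178, [72, 44, 34]), (179, [73, 44, 35]), (180, [73, 44, 33]), (181, [73, 44, 33]), (182, [71, 43, 34]), (183, [66, 40, 32]), (184, [99, 54, 37]), (185, [131, 65, 38]), (186, [125, 62, 35]), (187, [127, 63, 39]), (188, [126, 63, 36]), (189, [127, 63, 38])]
```

```bash
python3 -c "
from h import *
P=[ray('w11',u/2.1+180,v/2.1+60,30) for u,v in [(285,153),(381,213),(325,307),(229,255)]]
print(np.round(P,1),np.mean(P,0))
im=cv2.imread('pics/w11.png');g=cv2.cvtColor(im,cv2.COLOR_BGR2HSV)
m=((g[...,0]>8)&(g[...,0]<22)&(g[...,1]>90)&(g[...,2]>80)).astype(np.uint8);m[:122]=0;m[225:]=0;m[:,:270]=0;m[:,380:]=0
c=max(cv2.findContours(cv2.morphologyEx(m,cv2.MORPH_CLOSE,np.ones((3,3))),0,2)[0],key=cv2.contourArea)
q=cv2.approxPolyDP(cv2.convexHull(c),4,True).reshape(-1,2);print(q.tolist(),[ray('w11',*x,30).round(1)[:2].tolist() for x in q])
"
```

```text
[[ 497.5 -251.4   30. ]
 [ 488.5 -315.6   30. ]
 [ 423.  -310.1   30. ]
 [ 430.  -244.6   30. ]] [ 459.75758423 -280.40878052   30.        ]
[[314, 135], [360, 162], [338, 198], [316, 200], [289, 181]] [[494.4, -250.6], [487.2, -314.3], [434.7, -309.2], [421.0, -284.9], [430.5, -244.3]]
```

{"method": "move_arm", "body": {
  "commands": [
    [0,30,32,0],
    [0,30,32,0],
    [0,30,32,0],
    [0,30,32,0],
    [0,30,32,0],
    [0,30,32,0],
    [0,23,26,0],
    [0,0,0,0],
    [0,0,0,0]
  ]
}}

```text
time: 24.15
eef_pos: [459.3, -274.0, 221.9]
tool_rot: [-1.151, 1.559, 2.393]
wrist_force: [0.1, 0.7, -1.3]
opening: 19.9
```

```bash
python3 -c "
from h import *
plan(462.3,-280.5,120,113)"; python3 seg.py w18 260 390 100 260 2 3
```

```text
t 24.15 pos [ 459.3 -274.   221.9] yaw -66.9 open 19.9 F [ 0.1  0.7 -1.3] tilt [-0.008  0.008]
delta [101.8   8.2  -0.6] norm 102.1 turn units 0.02 | half-turn alt -36.0

100 .................................................................
103 .................................................................
106 .................................................................
109 ...................................w.yay.........................
112 ...................................aaaaaaa.......................
115 .................................yaaaaaaayyy.....................
118 .................................aaayW.WWwaaw....................
121 .................................aay.WWWWWwyw....................
124 .................................aa..WWWWWWa.....................
127 .................................raaWWWWWWy......................
130 ..................................raa.WW.r.......................
133 ............................w........yryw........................
136 ...........................yyyy..................................
139 ...............
[... 2150 characters left out ...]

232 ...................#####################y........................
235 ...................#####################a........................
238 ...................r####################.........................
241 ....................###################..........................
244 .....................#################...........................
247 ..................##.####################........................
250 ..................#######################........................
253 ..................#######################........................
256 ........#####.....########################.....####..............
259 ......######.....#########################.....######............
```

```bash
python3 -c "
from h import *
im=cv2.imread('pics/w18.png').astype(int).sum(2)
for v in range(132,198,3): print(v,' '.join('%3d'%im[v,u] for u in range(288,364,3)))
M=np.array(env.read_camera('wrist')['mount']);K,_,_=cam('w18')
def tp(u,v,X):
    d=M[:3,:3]@np.linalg.inv(K)@[u,v,1]; C=M[:3,3]; return (C+d*(X-C[0])/d[0]).round(1)
print(tp(316,134,191.9),tp(361.5,161.5,191.9),tp(290,182,191.9), tp(325.7,171.7,191.9))
print('base front',tp(319,195.3,51),tp(319,197.3,51))"
```

```text
132 471 455 478 502 458 454 476 508 471 496 468 470 468 512 354 145 146 113 321 464 473 460 483 472 455 471
135 469 467 479 486 482 470 482 478 497 114 143 524 479 477 470 491 468 471 447 438 484 448 459 457 465 470
138 470 473 456 472 482 477 469 490 451 333 335 121 209 496 462 443 459 471 469 453 437 475 454 458 474 484
141 494 476 484 496 488 495 474 504 295 327 322 326 260 130 369 489 489 473 472 482 458 448 465 426 450 459
144 505 481 479 470 481 488 497 361 331 326 326 326 328 328 202 124 525 467 483 450 467 464 476 455 469 461
147 490 478 479 493 466 469 495 378 349 336 327 329 327 328 323 335 120 133 503 459 478 469 465 483 452 464
150 487 469 482 471 492 485 223 375 367 360 349 333 325 328 325 323 325 325 124 256 495 463 457 463 500 474
153 494 473 485 469 488 482 296 303 335 371 363 355 340 330 328 328 321 318 327 256 123 445 461 465 463 478
156 497 482 485 470 450 179 311 291 288 304 353 374 368 356 341 333 327 327 320 321 329 156 117 514 459 454
159 480 490 504 499 449 311 318 324 303 288 270 322 326 324 314 325 332 325 326 328 323 320 333 119 507 468
162 480 464 473 473 
[... 706 characters left out ...]
3 307 303 488 463 473 467 474
183 453 493 304 317 317 312 310 303 306 271 132 155 166 169 167 239 325 315 306 295 377 461 456 456 481 454
186 454 454 486 494 299 310 314 309 305 304 310 285 238 300 313 297 311 321 316 309 464 487 459 467 475 461
189 479 470 486 464 485 432 303 306 310 312 306 299 299 300 277 302 300 302 308 462 475 478 487 484 487 476
192 455 474 486 485 473 477 493 434 303 302 305 310 299 298 295 292 274 307 321 476 496 472 464 448 470 475
195 491 489 474 484 455 482 474 526 537 387 226 273 327 312 296 294 295 275 517 480 475 456 490 473 489 484
[191.9  -3.9 -44.4] [191.9  52.3 -11. ] [191.9 -36.9  15.3] [191.9   8.2   1.9]
base front [ 51.   -0.5 -12.7] [ 51.   -0.5 -11.1]
```

{"method": "move_arm", "body": {
  "commands": [
    [0,8.7,-1,0],
    [0,0,0,0],
    [25,0,0,0],
    [25,0,0,0],
    [20,0,0,0],
    [0,0,0,0],
    [0,0,0,0]
  ]
}}

```text
time: 24.95
eef_pos: [468.7, -275.9, 151.5]
tool_rot: [-1.336, 1.562, 2.222]
wrist_force: [-0.0, 0.4, -0.5]
opening: 19.8
```

```bash
python3 -c "
from h import *
h=ray('w18',326,171.7,30);print('hole',h.round(1))
plan(h[0]+3,h[1]+.7,100,113)
im=snap('wrist','w19.png').astype(int).sum(2)
for v in range(120,206,3): print(v,' '.join('%3d'%im[v,u] for u in range(282,362,3)))"
```

```text
hole [ 459.3 -281.1   30. ]
t 24.95 pos [ 468.7 -275.9  151.5] yaw -66.2 open 19.8 F [-0.   0.4 -0.5] tilt [-0.005  0.007]
delta [51.5  2.   7.5] norm 52.1 turn units 0.16 | half-turn alt -35.8

120 458 478 482 475 478 461 452 451 478 487 460 445 470 481 461 217 337 456 435 173 492 455 466 462 465 452 483
123 470 469 478 460 465 482 459 453 460 462 450 442 448 488 311 139 180 187 172 151 248 470 448 467 448 442 451
126 464 484 486 472 476 474 449 441 451 457 471 475 465 227 165 196 203 197 189 185 165 339 454 471 455 431 460
129 478 465 488 478 486 475 469 471 464 459 467 473 445 188 207 212 205 196 191 185 176 153 495 452 446 454 486
132 474 471 466 472 483 463 461 461 471 477 462 462 479 186 210 208 250 236 310 167 165 168 287 465 459 447 449
135 466 474 479 467 479 479 486 466 480 459 460 486 460 200 210 232 538 573 566 570 357 165 161 478 482 475 443
138 466 466 478 476 482 470 497 477 508 478 464 457 450 193 205 360 569 563 561 560 571 128 261 470 478 487 444
141 488 467 459 469 462 465 459 478 485 474 482 450 484 176 206 538 563 564 562 557 561 189 342 457 467 457 452
144 481 4
[... 1642 characters left out ...]
 331 326 321 325 320 317 319
189 476 359 317 319 320 322 317 229 300 297 298 294 294 282 298 304 294 307 324 354 346 334 328 327 324 324 312
192 484 219 317 303 312 317 329 116 309 305 301 298 295 301 292 272 302 300 233 351 353 347 345 337 327 320 478
195 272 308 287 309 315 297 314 110 329 303 328 341 224 266 313 298 284 283 151 293 311 354 353 348 340 404 471
198 286 304 305 294 282 314 310 112 154 146  79  85  84  85  81  61 319 244 175 284 281 290 319 358 347 513 483
201 308 306 302 301 306 289 288 217  82  88  88  87  86  82  83  84  75 185 203 306 286 284 285 286 497 485 474
204 312 309 304 304 300 300 307  88  86  86  79  78  69  76  79  84  82  72 307 295 306 302 281 362 460 456 476
```

{"method": "move_arm", "body": {
  "commands": [
    [0,2,7.5,0.16],
    [0,0,0,0],
    [20,0,0,0],
    [20,0,0,0],
    [15,0,0,0],
    [0,0,0,0],
    [0,0,0,0]
  ]
}}

```text
time: 25.7
eef_pos: [464.7, -283.6, 103.2]
tool_rot: [2.608, 1.565, -0.135]
wrist_force: [1.2, 0.6, -1.5]
opening: 20.1
```

```bash
python3 -c "
from h import *
plan(462.3,-280.4,57,113)
im=snap('wrist','w20.png').astype(int).sum(2)
for v in range(150,230,3): print(v,' '.join('%3d'%im[v,u] for u in range(276,362,3)))"
```

```text
t 25.7 pos [ 464.7 -283.6  103.2] yaw -67.1 open 20.1 F [ 1.2  0.6 -1.5] tilt [ 0.006 -0.001]
delta [46.2 -4.   1.2] norm 46.4 turn units -0.03 | half-turn alt 36.0

150 478 443 453 464 472 485 481 493 236 464 462 487 471 518 180 139 608 573 571 582  69 491 453 480 483 457 482 479 477
153 480 479 468 469 488 475 491 371 152 143 437 498 469 471 480 465 282 230 142 504 452 450 439 477 459 452 453 454 459
156 483 488 475 468 490 486 498 291 131 151 155 129 517 474 473 445 437 434 462 473 470 456 443 437 464 464 448 463 459
159 480 484 477 474 460 485 368 323 323 333 135 154 150 132 509 446 457 473 489 467 459 471 465 452 473 464 456 436 436
162 500 474 488 485 480 511 332 324 320 324 330 263 140 146 154 157 504 479 480 465 467 478 460 454 448 457 467 447 445
165 502 472 483 499 492 215 323 324 326 326 322 321 326 202 146 149 147 245 478 461 472 457 453 462 459 468 472 459 452
168 484 453 469 475 484 342 330 323 322 322 321 320 321 321 330 152 144 152 135 433 481 452 451 476 467 472 456 464 459
171 478 467 457 481 239 356 342 330 321 321 324 321 322 321 321 319 336 123 150 154 121 513 46
[... 1605 characters left out ...]
 285 299 114 134  67 177 154 246  56  64  75  76  58 272 132 129  78 310 284 280 284 321 462 472 464
216 306 304 300 298 305 292 200 129 175 252  54  83  81  84  81  79  78  82  65 332 123 324 310 291 272 475 454 442 489
219 310 304 302 305 298 296 306 219 197  76  81  83  80  77  77  79  78  77  82  72 254 223 295 298 410 462 463 459 465
222 310 310 308 304 302 299 297 280  88  77  83  83  79  74  73  75  79  79  79  81  69 160 289 295 468 463 456 464 471
225 306 308 307 311 308 301 296 243  83  83  79  74  71  74  71  78  72  72  73  71  75 211 289 488 479 464 479 482 476
228 495 330 302 303 303 308 305 223  80  82  73  74  72  69  73  67  74  76  69  75  74  86 383 481 479 465 472 466 465
```

{"method": "move_arm", "body": {
  "commands": [
    [0,-4,1.2,0],
    [0,0,0,0],
    [8,0,0,0],
    [6,0,0,0],
    [0,0,0,0]
  ]
}}

```text
time: 26.25
eef_pos: [463.1, -280.8, 91.1]
tool_rot: [2.397, 1.561, -0.345]
wrist_force: [-0.3, 0.5, 0.0]
opening: 20.3
```

```bash
python3 -c "
from h import *
plan(462.3,-280.4,57,113)"
```

```text
t 26.25 pos [ 463.1 -280.8   91.1] yaw -67.1 open 20.3 F [-0.3  0.5  0. ] tilt [ 0.009 -0.003]
delta [34.1 -0.9  0.9] norm 34.2 turn units -0.02 | half-turn alt 36.0
```

{"method": "move_arm", "body": {
  "commands": [
    [0,-0.8,0.8,0],
    [6,0,0,0],
    [6,0,0,0],
    [4,0,0,0],
    [0,0,0,0]
  ]
}}

```text
time: 26.75
eef_pos: [461.8, -280.2, 73.0]
tool_rot: [2.435, 1.562, -0.307]
wrist_force: [0.9, -0.6, -0.9]
opening: 19.9
```

```bash
python3 -c "
from h import *
plan(462.3,-280.4,57,113)"
```

```text
t 26.75 pos [ 461.8 -280.2   73. ] yaw -67.1 open 19.9 F [ 0.9 -0.6 -0.9] tilt [ 0.008 -0.003]
delta [16.   0.2 -0.2] norm 16.0 turn units -0.02 | half-turn alt 36.0
```

Base is ~8 mm inside the hole with no force; continuing to just above the floor.

{"method": "move_arm", "body": {
  "commands": [
    [6,0,0,0],
    [5,0,0,0],
    [3,0,0,0],
    [0,0,0,0]
  ]
}}

```text
time: 27.15
eef_pos: [461.9, -280.2, 57.5]
tool_rot: [2.445, 1.562, -0.297]
wrist_force: [1.0, 0.1, -1.7]
opening: 19.9
```

{"method": "move_arm", "body": {
  "commands": [
    [1.5,0,0,0],
    [0,0,0,0]
  ]
}}

```text
time: 27.35
eef_pos: [462.6, -280.5, 57.6]
tool_rot: [2.404, 1.56, -0.338]
wrist_force: [-0.4, 0.9, -0.1]
opening: 19.8
```

Seated on the floor. Release and rise straight.

{"method": "move_arm", "body": {
  "commands": [
    [0,0,0,0],
    [0,0,0,0],
    [0,0,0,0],
    [0,0,0,0],
    [0,0,0,0],
    [0,0,0,0],
    [-15,0,0,0],
    [-25,0,0,0],
    [-40,0,0,0],
    [-40,0,0,0],
    [-40,0,0,0],
    [0,0,0,0],
    [0,0,0,0]
  ],
  "hand": 1
}}

```text
time: 28.65
eef_pos: [460.3, -279.6, 230.0]
tool_rot: [2.328, 1.557, -0.415]
wrist_force: [-0.4, 0.7, -0.7]
opening: 85.2
```

```bash
python3 -c "
from h import *
plan(560,-20,240,113)"; python3 seg.py w21 270 390 100 230 2 4
python3 -c "
from h import *
snap('top','top1.png');snap('scene','scene1.png')
for n in ('top','scene'):
  a=cv2.imread(f'pics/{n}0.png');b=cv2.imread(f'pics/{n}1.png');d=(cv2.absdiff(a,b).max(2)>40).astype(np.uint8)
  _,_,st,ce=cv2.connectedComponentsWithStats(d);print(n,[(s.tolist()) for s in st[1:] if s[4]>6])"
```

```text
t 28.65 pos [ 460.3 -279.6  230. ] yaw -67.1 open 85.2 F [-0.4  0.7 -0.7] tilt [ 0.013 -0.006]
delta [ -10.2 -200.3 -192.9] norm 278.3 turn units -0.02 | half-turn alt 36.0

100 ............................................................
104 ............................................................
108 ............................................................
112 .........................waaaaaa............................
116 ........................aaaaayaayaw.........................
120 .......................yaay..WWWWay.........................
124 ........................aaW.WWWWW#..........................
128 ........................aaaWWWWWwy..........................
132 ..........................yaaaay............................
136 ..................wy#w......................................
140 .................wyyyyy#y...................................
144 .................yyyyyyyyyy#................................
148 ...............yyyyyyyyyyyyyyy#y............................
152 ..............yyyyyyyyyyyyyyyyyyyy#w........................
156 ............
[... 1599 characters left out ...]
3, 10, 7, 57], [287, 397, 5, 3, 7]]
scene [[94, 0, 23, 20, 124], [208, 0, 39, 16, 258], [249, 0, 32, 11, 162], [90, 5, 10, 4, 18], [251, 11, 41, 65, 1179], [87, 14, 6, 9, 15], [223, 17, 25, 31, 389], [114, 21, 4, 3, 7], [275, 20, 8, 7, 19], [75, 29, 52, 32, 417], [178, 28, 6, 7, 25], [87, 31, 6, 9, 17], [225, 30, 4, 4, 7], [247, 30, 7, 12, 43], [94, 32, 12, 11, 24], [218, 32, 6, 4, 12], [181, 36, 6, 8, 21], [210, 39, 8, 9, 42], [176, 40, 18, 29, 198], [95, 42, 2, 6, 7], [101, 42, 6, 5, 10], [83, 45, 92, 119, 4678], [250, 46, 7, 8, 14], [232, 59, 14, 9, 45], [123, 62, 9, 7, 21], [237, 71, 38, 31, 832], [376, 125, 16, 7, 92], [311, 196, 14, 16, 134], [322, 210, 7, 7, 21], [333, 216, 6, 7, 18]]
```

```bash
python3 -c "
from h import *
im=cv2.imread('pics/scene1.png').astype(int);o=np.array([594.7,6.3]);c,s=np.cos(.4),np.sin(.4)
F=lambda x,y,z:proj('scene1',[o[0]+c*x-s*y,o[1]+s*x+c*y,z]).round(1)
print('wall top',F(-18,31,62),F(-18,-31,62),'stop',F(45,31,55),F(45,-31,55))
for z in (93,97,103): print(z,[F(x,y,z).tolist() for x,y in ((1,18),(1,-18),(-19,-18),(-19,18))])
for v in range(190,226): print(v,' '.join('%3d'%im[v,u].sum() for u in range(300,332)))
"
```

```text
wall top [323.9 198.3] [306.7 215.6] stop [347.2 213.4] [330.5 231.7]
93 [[327.6, 196.3], [317.4, 206.6], [309.8, 202.3], [320.1, 192.1]]
97 [[327.6, 195.0], [317.4, 205.4], [309.8, 201.0], [320.1, 190.9]]
103 [[327.7, 193.2], [317.4, 203.5], [309.8, 199.1], [320.1, 189.0]]
190 334 331 347 342 346 347 338 352 352 344 324 333 334 336 347 353 348 337 336 339 342 336 336 339 347 345 336 342 333 339 339 329
191 344 330 336 339 345 346 347 340 342 345 345 338 344 342 344 343 358 337 331 345 341 347 341 336 347 336 341 336 335 328 338 345
192 322 336 339 323 346 344 337 332 335 337 339 339 350 341 339 347 346 346 348 350 365 364 352 343 358 337 337 338 335 332 329 341
193 327 335 335 347 351 332 334 337 336 336 342 342 335 334 346 341 344 343 361 373 371 392 374 374 354 350 340 335 337 330 331 335
194 342 334 338 346 339 351 344 345 330 341 336 324 340 343 341 335 340 360 378 390 394 404 393 390 368 362 350 335 344 333 345 335
195 322 329 331 342 340 336 337 336 328 335 331 332 338 339 339 337 359 370 385 401 408 389 409 401 388 390 361 341 338 340 328 329
196 339 345 334 351 340 344 336 3
[... 3226 characters left out ...]
 144 144 143 133 178 226 273 307 351 369
221  25  59  63  60  48  61  50  71  49  86  73  78  78 112 145 138 113  79  67  79  90 123 135 123 156 139 152 157 176 236 271 305
222  41  42  31  50  36  52  55  38  51  80  79  78  95 119 133 128 139  91  84  54  51  66 113 122 133 137 139 137 153 162 189 225
223  52  72  62  74  82  51  67  44  80  71  92  75  87 104 120 141 103  85  61  46  88  80  82  99  93 114 119 145 126 142 146 169
224  47  71  70  94  89  77  68  63  67  76  75 111 120 114 107 140 119  88  61  53  39  80  52  53  75  83 106 129 129 137 139 144
225  88  91  97 109 105  96  71  57  27  48  87 124 147 178 164 160 133  79  55  71  46  57  79  51  52  83  81  83 101 128 106 132
```

```bash
python3 -c "
from h import *
print(env.sign_off(), env.get_state()['time'])"
```

```text
the job is handed in; nothing more can be done
the job is handed in; nothing more can be done
```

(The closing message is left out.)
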